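Clip the cover onto the heater coil housing

ROBOT

A 7-joint arm with a two-finger parallel gripper is mounted at the origin on the work surface. World frame = base frame: x ahead of the robot, y to its left, z up, the work surface at z = 0. Lengths are in m, angles in rad, forces in N, time in s.
With the tool pointing down it reaches from about 0.4 to 0.85 m from the base axis. Payload 10.4 kg.
Tool frame: the origin (TCP) lies between the finger pads; the fingertips stand 22 mm ahead of it and the grasp point (between the pads) lies 3 mm ahead of it; z points along the fingers, y is the line along which they close (so a half turn about z gives the same grasp; the last joint's range is limited). The gripper opens to 85 mm and grips with 20 to 120 N. Pads are 22 mm wide; open, the fingers measure 114 mm over their backs; the gripper's body (76 mm by 85 mm) begins 54 mm behind the grasp point. The pads swing forward as they close: fully open they stand 13 mm farther back than shut.
Start: joints at [-1.134, 0.332, -0.065, 1.46, 0.022, 1.35, -0.088], TCP at [0.277, 0.56, 0.215] pointing down, gripper open.
Joint ranges: [-2.6, 2.6], [-0.5, 2.12], [-1.47, 1.34], [0.16, 2.42], [-1.27, 4.41], [0.06, 2.06], [-2.6, 2.6]. Speed limits (rad/s): [2.22, 2.22, 2.79, 2.79, 3.14, 3.14, 3.14].

INTERFACE

Orientations are given as a unit quaternion [x, y, z, w].
In Python, from workcell import manip, camera, ticket, boxes_of, outline_of gives the robot as it stands.
- The arm moves only by the tool carry_out, never from a script. Its argument "deltas" is a list of rows, each a list of 5 numbers: the shift along the tool's x, y, z as a fraction of full scale, then the turn about the tool's z as a fraction of full scale, then the opening, from -1 (shut) to 1 (fully open), so that 0 is half open. In form: [[tx, ty, tz, spin, gripper], ...]. A call has 1 to 20 rows; each row is the pose to reach, as a shift and turn from the pose commanded when the call began, along the tool's axes at that moment; what a row does not reach only later rows make up. Full scale, the value 1, is 150 mm for a shift and 30 degrees for a turn. A row lasts 1/8 s, in which the tool goes at most 62.5 mm and 10.7 degrees, less where a joint would pass 70% of its speed; a pose out of reach is approached as far as the arm can. A call with a number of a shift or a turn outside -1 to 1 is refused whole. A call with a gripper value outside its range is refused whole. The fingers move at their own pace and stop on an object; "force" is the grip in N (left out, the last holds). Time passes only in rows, so rows that repeat a pose let the fingers close. It gives the time, the measured TCP pose, the force, the opening and the grip force at its end, in the units of the state.
- manip.get_obs(): the state, without advancing time (a new reading comes with each control period).
- camera(name): name is "scene" or "top"; returns a dict with "img" (420x560x3 uint8, red, green, blue), "depth" (420x560 float32, m along the optical axis (not along the pixel's ray), 0 where there is no reading), "vertical_fov" (degrees; the focal length in pixels is half the picture's height over the tangent of half this angle, whatever the lens; pixels are square), "cx", "cy" (the principal point, pixels), "k1" (the pictures are not rectified: a ray, as slopes to the right and down, at radius r is drawn at 1 + k1 r^2 times it, then the intrinsics apply), "R" (3x3) and "t" (3): a world point X has camera coordinates R X + t. Camera axes: x right, y down, z forward; pixel columns grow to the right and rows downward; lengths in m; the calibration is good to about 2 mm. A picture is of the moment at which its call begins.
- ticket.hand_in(): hands the job in; it is judged then, once.
Trained networks look in a picture, given as the dict that the camera call returned (one of the last four; its "shot" number tells which), for a name from the list of things; names that differ only in an ending like _2 or _b are one class to them, and where a whole thing is asked for, a point or a joint stands for the part that bears it (a point fixed in the world has none). Each returns a list of dicts, best first, with "conf" (0 to 1); they miss things now and then, are a little off and sometimes report something else, mostly with a low value. They report only what shows in the picture. A call takes as long as a camera call. They do not tell look-alikes from the thing itself.
- boxes_of(query, picture): "position" ([x, y, z] in m, in world coordinates, good to about 4 mm: the middle of the surface that is visible of it).
- outline_of(query, picture): "region" (420x560 bool, what is visible of it).
The state is a dict: "clock": time; "joint_pos": joint angles; "joint_velocities": joint speeds; "tau": joint torques, N m; "position": TCP position; "ee_rot": TCP orientation; "ft_force": force on the tool from outside, world axes, zero at the start; "torque": the same for the moment, N m; "grip_width": opening from 0.0 (shut) to 1.0 (fully open); "grasp_force": force on a finger pad.
Only numpy, scipy, OpenCV 4.12 (cv2) and the standard library are available. Lean on these libraries where they do the work, as an engineer would, in place of code of your own. Each camera call takes 0.05 s, during which the arm holds its last target. There are 200 camera calls.

TASK

Clip the aluminium cover onto the open black heater coil housing: bring it in tilted so that its yellow tongue hooks under the housing's fixed yellow lip, then press the other end down, firmly but without brute force, until both sprung orange catches snap over its edge and it lies flat, fully home. Let go of it, and leave the other things on the cart where they are.

Things in the scene. Friction and masses are not known exactly. Their poses are not given: they have to be found in the camera images.
- housing: black heater coil housing fixed to the cart, 180 mm (its x) by 110 mm (its y), open on top, copper coils inside. Origin: centre of its underside; z up. Its -x end, the robot's side, has the fixed yellow lip; its +x end the two orange catches. Opening: y = -47.5 to 47.5 mm between side walls 58 mm high; end walls' inner faces at x = -82 mm (under the lip) and 77 mm (57 mm high).
- seat (a point): home point of the cover's origin, at (0, 0, 50) mm in the housing's frame: rails along both long walls and a ledge below the lip, all with their tops at z = 50 mm, carry the cover's underside. Home, the cover's axes are parallel to the housing's, with 2 to 3 mm play along x and y.
- lip_edge (a point): middle of the lower inner edge of the fixed yellow lip, at (-70, 0, 60) mm in the housing's frame. The lip is 80 mm wide and reaches from x = -90 to -70 mm, underside at z = 60 mm, top at 65 mm: a slot 10 mm high and 12 mm deep below it, over the ledge, takes the tongue.
- cover: loose clip-in cover, 0.21 to 0.35 kg: aluminium plate 6 mm thick, 90 mm wide, from x = -66 to 74 mm. Brass grip rib across it at x = 0: 14 mm thick along x, 52 mm long along y, top 40 mm above the underside. Origin: on the underside below the rib's centre; z up, -x towards the tongue. Starts flat on the cart, rib up, tongue roughly towards the robot.
- tongue_tip (a point): middle of the lower edge of the tip of the cover's yellow tongue, at (-80, 0, 0) mm in the cover's frame. The tongue is 56 mm wide, 5 mm thick, from x = -80 to -66 mm, its underside flush with the plate's. A tilt of about 0.2 rad, tongue end down, lets it in under the lip with the other end clear of the catches.
- press_pad (a point): centre of the dark pressing pad (28 x 64 mm) on the cover's top, at (52, 0, 6) mm in its frame. Hooked and let go, the cover rests with its +x edge on the catches' ramps, tilted about 0.1 rad. 10 to 20 N on the pad drives it past them (the push drops, then rises on the rails). One catch may lag: press over it again. Force between cover and housing must stay below 100 N.
- catch_l (a joint): sprung orange catch at the housing's +x end, +y side: centre 26 mm off the middle, 18 mm wide. Slides along the housing's +x: 0 = at rest, 0.010 m = fully out. At rest its nose tip is at x = 69 mm, flat underside at z = 58.5 mm; above z = 62 a ramp climbs outwards 7 mm over 15 mm to its top at z = 77. Spring: 3.6 N inwards at rest, +0.9 N per mm. The cover's edge pushes it out 3 to 7 mm, then it snaps back.
- catch_r (a joint): sprung orange catch at the housing's +x end, -y side: centre 26 mm off the middle, 18 mm wide. Slides along the housing's +x: 0 = at rest, 0.010 m = fully out. At rest its nose tip is at x = 69 mm, flat underside at z = 58.5 mm; above z = 62 a ramp climbs outwards 7 mm over 15 mm to its top at z = 77. Spring: 3.6 N inwards at rest, +0.9 N per mm. The cover's edge pushes it out 3 to 7 mm, then it snaps back.
- counterweight: round aluminium tonearm counterweight, 54 mm across, 38 mm tall, standing between the cover and the housing. Origin: centre of its underside. Leave alone.
- eyepiece: chrome microscope eyepiece, 38 mm across, 70 mm tall, standing between the cover and the housing. Origin: centre of its underside. Leave alone.
- tube_a: clear acrylic stylus tube, 22 mm across, 110 mm long, lying in a white tray. Leave alone.
- tube_b: second such tube, in the same tray. Leave alone.
- tube_c: third such tube, in the same tray. Leave alone.
- driver: screwdriver lying towards the far edge of the cart. Leave alone.
- tin: amber glass jar with a brass cap, 60 mm across and 60 mm tall, towards the far edge. Leave alone.
There are look-alikes about, which are no part of the job. Several things have the shape of the cover; the one meant has the colours described above.

How it is judged:
On the way:
1. the tongue is hooked under the lip while the cover still slants up towards the catches (x of tongue_tip in the frame of housing below -0.072 m and z of tongue_tip in the frame of housing between 0.045 and 0.0595 m and y of tongue_tip in the frame of housing between -0.01 and 0.01 m and angle between cover's own z axis and vertical above 0.04 rad), for 0.1 s.
At the end, for the whole second after the job is handed in: The cover lies at rest and released in the housing: its origin within 5 mm of the home point along the housing's x and y and within 3 mm in height, tilted less than 0.03 rad, its long axis within 0.06 rad of the housing's, and both catches back within 2 mm of rest, over its edge (x of cover in the frame of housing between -0.005 and 0.005 m and y of cover in the frame of housing between -0.005 and 0.005 m and z of cover in the frame of housing between 0.047 and 0.053 m and angle between cover's own z axis and vertical below 0.03 rad and angle between the x axis of cover and the x axis of housing, either way round below 0.06 rad and value of joint each of catch_l, catch_r below 0.002 m and linear speed of cover below 0.02 m/s); the robot touches nothing.
It fails at once if one of the other loose things on the cart (counterweight, eyepiece, tubes, screwdriver, jar) is shifted by more than 40 mm (distance of any of counterweight, eyepiece, tube_a, tube_b, tube_c, driver, tin from where it was at the start of the episode above 0.04 m).
It fails at once if the cover is forced against the housing with more than 100 N (contact force between cover and housing above 100 N).
It also fails if it takes over 48 s, if anything falls off the work surface, if the arm or the gripper's body presses on something with over 40 N, if the wrist force passes 120 N, or if a joint passes its speed limit or range.

## Working session

There is one attempt and no reset: what is moved stays moved. The work goes in short steps, Python scripts to look and compute and a tool call to move; the robot and the scene stay as the last step left them, time stands still between calls to the robot, and variables do not carry over. Pictures are saved under pics/ and viewed, at most 13 in all, crops included, and the job is handed in when it is done.

Besides the shell and the picture viewer there is one more tool, called by a JSON object that holds its "api" and its "payload", one argument or row to a line. carry_out: Moves the arm, as the interface text tells. Its arguments: {"type":"object","properties":{"deltas":{"type":"array","items":{"type":"array","items":{"type":"number"}}},"force":{"type":"number"}},"required":["deltas"]}

```bash
mkdir -p pics; cat > h.py <<'E'
import numpy as np, cv2
from workcell import manip, camera, ticket, boxes_of, outline_of
def K(p):
    f=p["img"].shape[0]/2/np.tan(np.radians(p["vertical_fov"])/2); return f
def world(p,mask=None):
    H,W=p["depth"].shape; f=K(p)
    v,u=np.mgrid[:H,:W]; x=(u-p["cx"])/f; y=(v-p["cy"])/f
    a,b=x.copy(),y.copy()
    for _ in range(8):
        s=1+p["k1"]*(a*a+b*b); a,b=x/s,y/s
    d=p["depth"]; P=np.stack([a*d,b*d,d],-1)
    return (P-p["t"])@p["R"]
def save(p,n): cv2.imwrite("pics/"+n,p["img"][:,:,::-1])
E
python3 - <<'E'
from h import *
ims=[]
for n in("scene","top"):
    p=camera(n); save(p,n+".png"); print(n,p["vertical_fov"],p["k1"],p["R"].round(3).tolist(),p["t"].round(3))
    for q in("housing","cover","counterweight","eyepiece","press_pad","tin"):
        for r in boxes_of(q,p): print(q,np.round(r["position"],3),round(r["conf"],2))
print(manip.get_obs())
E
```

```text
scene 56.1030904195338 -0.06105412202067829 [[0.733, 0.68, -0.009], [0.429, -0.472, -0.77], [-0.528, 0.56, -0.638]] [-0.328 -0.159  1.474]
housing [ 0.54  -0.185  0.031] 0.9
cover [0.519 0.183 0.01 ] 0.91
cover [0.238 0.424 0.009] 0.88
cover [0.309 0.187 0.008] 0.76
cover [ 0.286 -0.221  0.006] 0.71
counterweight [ 0.54  -0.189  0.031] 0.55
counterweight [ 0.504 -0.016  0.036] 0.51
counterweight [ 0.525 -0.518  0.024] 0.51
eyepiece [ 0.598 -0.004  0.057] 0.5
press_pad [0.308 0.186 0.011] 0.93
press_pad [0.519 0.186 0.005] 0.91
press_pad [0.234 0.423 0.008] 0.91
tin [0.736 0.138 0.045] 0.8
tin [ 0.537 -0.185  0.036] 0.44
top 51.08200829079929 -0.1374715696042573 [[0.003, -1.0, -0.02], [-0.995, -0.001, -0.102], [0.102, 0.02, -0.995]] [-0.025  0.467  1.298]
housing [ 0.53  -0.189  0.032] 0.62
cover [0.299 0.194 0.005] 0.96
cover [ 0.284 -0.207  0.003] 0.95
cover [0.513 0.194 0.007] 0.86
cover [0.226 0.426 0.008] 0.75
counterweight [ 0.485 -0.008  0.031] 0.56
eyepiece [0.582 0.003 0.072] 0.52
press_pad [ 0.288 -0.21   0.009] 0.96
press_pad [0.229 0.424 0.007] 0.95
press_pad [0.514 0.191 0.003] 0.92
press_pad [0.301 0.191 0.005] 0.84
tin [0.718 0.157 0.06 ] 0.8
{'clock': 0.7, 'joint_pos': array([-1.13355572,  0.33216715, -0.06470466,  1.46011121,  0.02160067,
        1.34991255, -0.08849603]), 'joint_velocities': array([-0.00064789, -0.0001702 ,  0.00120944, -0.00096566, -0.00063461,
       -0.00118062,  0.00161123]), 'tau': array([-5.14218027e-04, -6.25093246e+01,  4.85162088e-02, -3.91789734e+01,
        1.64291012e-02,  1.40831984e-03,  5.40322117e-05]), 'position': array([0.27736622, 0.56009862, 0.2145527 ]), 'ee_rot': array([2.27894080e-01, 9.73685928e-01, 4.86811243e-05, 1.72843422e-06]), 'ft_force': array([-0.8153947 ,  0.40676525,  0.65262459]), 'torque': array([-0.01485339,  0.03683791, -0.02491845]), 'grasp_force': 0.0, 'grip_width': 0.9986453639929765}
```

View pics/scene.png

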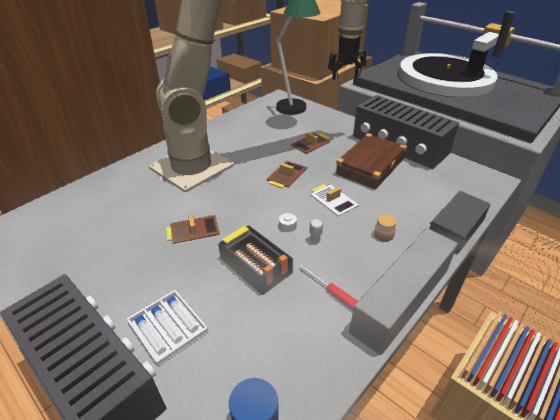

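View pics/top.png

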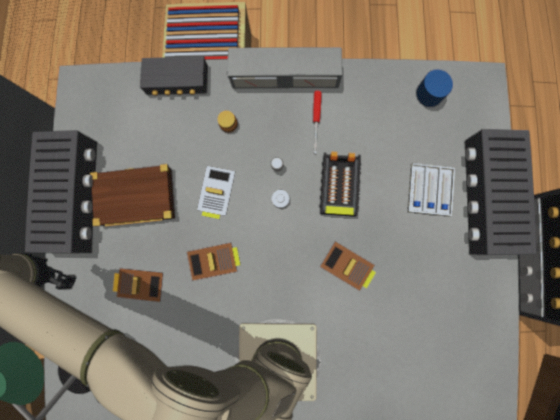

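Scene view: the silver-white cover is at about (333,199) in scene and (215,193) in top, with its yellow tongue towards the robot. The three copper-coloured ones are look-alikes. The housing is at (340,186) in top, lip at (340,211) and catches at (334..350,156). The counterweight (280,199) and eyepiece (277,163) stand between the two.

```bash
cat > m.py <<'E'
from h import *
def near(p,q,xy):
    c=[r for r in outline_of(q,p)]
    W=world(p); best=None
    for r in c:
        m=r["region"]&(p["depth"]>0)
        if m.sum()<30: continue
        d=np.linalg.norm(np.median(W[m],0)[:2]-xy)
        if d<0.08 and (best is None or d<best[0]): best=(d,m)
    return W,(best[1] if best else None)
def rect(P):
    (c,(w,h),a)=cv2.minAreaRect((P[:,:2]*1000).astype(np.float32))
    b=cv2.boxPoints((c,(w,h),a)); 
    e=max([b[1]-b[0],b[2]-b[1]],key=np.linalg.norm); 
    if e[0]<0:e=-e
    return np.round(c,1),np.round((w,h),1),round(np.degrees(np.arctan2(e[1],e[0])),1)
def blob(W,im,sel,box):
    x0,x1,y0,y1=box
    k=sel&(W[...,0]>x0)&(W[...,0]<x1)&(W[...,1]>y0)&(W[...,1]<y1)
    return W[k]
def colours(p):
    hsv=cv2.cvtColor(p["img"],cv2.COLOR_RGB2HSV); h,s,v=[hsv[...,i].astype(int) for i in range(3)]
    ok=p["depth"]>0
    return dict(yellow=ok&(h>24)&(h<35)&(s>150)&(v>100),orange=ok&(h>3)&(h<16)&(s>140)&(v>110),brass=ok&(h>12)&(h<24)&(s>90)&(v>90),dark=ok&(v<60))
E
python3 - <<'E'
from m import *
for n in("top","scene"):
    p=camera(n); C=colours(p); W=world(p)
    t=W[(abs(W[...,0]-.42)<.03)&(abs(W[...,1]-.08)<.03)]; print(n,"table z",np.median(t[:,2]).round(4))
    for q,xy in(("cover",(.515,.19)),("housing",(.53,-.187))):
        _,m=near(p,q,xy)
        if m is None: print(q,"none");continue
        P=W[m]; print(q,rect(P),"z pct",np.percentile(P[:,2],[5,25,50,75,95]).round(4))
    cb=(.43,.6,.12,.26); hb=(.42,.65,-.26,-.12)
    for name,col,box in(("tongue","yellow",cb),("rib","brass",cb),("pad","dark",cb),("lip","yellow",hb),("catch","orange",hb)):
        P=blob(W,p,C[col],box); 
        if len(P): print(name,len(P),rect(P),"med",np.median(P,0).round(4),"zmax",np.percentile(P[:,2],[10,90]).round(4))
    if 1:
        a=p["img"]
        if n=="top": cv2.imwrite("pics/crop.png",cv2.resize(np.hstack([a[140:230,180:250],a[140:230,305:375]])[:,:,::-1],None,fx=5,fy=5,interpolation=cv2.INTER_CUBIC))
E
```

```text
top table z 0.0002
cover (array([510.5, 191. ]), array([ 94.6, 156.1]), np.float32(-13.0)) z pct [0.0018 0.0045 0.0065 0.0088 0.0374]
housing (array([ 536.1, -192.5]), array([125. , 194.9]), np.float32(-5.3)) z pct [0.0032 0.008  0.0339 0.0563 0.0676]
tongue 51 (array([440.4, 204.2]), array([48.7,  9. ]), np.float32(78.6)) med [0.44   0.2055 0.005 ] zmax [0.0028 0.0092]
rib 35 (array([510.9, 187.8]), array([46.7, 11.9]), np.float32(77.4)) med [0.5125 0.1886 0.0398] zmax [0.0364 0.0425]
pad 107 (array([563. , 180.6]), array([55.2, 19.7]), np.float32(78.3)) med [0.5636 0.1809 0.0062] zmax [0.0032 0.0102]
lip 192 (array([ 449.8, -184.5]), array([80.3, 19.4]), np.float32(86.0)) med [ 0.4499 -0.1823  0.0648] zmax [0.0607 0.0683]
catch 50 (array([ 605. , -195.1]), array([71.8, 10.8]), np.float32(86.1)) med [ 0.6035 -0.2099  0.0704] zmax [0.0619 0.0771]
scene table z 0.0017
cover (array([512.9, 197.8]), array([ 97.5, 154.2]), np.float32(-13.4)) z pct [0.0053 0.0069 0.0083 0.0103 0.0403]
housing (array([ 535.4, -166.6]), array([154.5, 183.7]), np.float32(-3.9)) z pct [0.0063 0.0203 0.0367 0.0544 0.0674]
tongue 12 (array([445.2, 203.6]), array([43.3,  7.4]), np.float32(75.2)) med [0.4442 0.2025 0.0062] zmax [0.0053 0.0086]
rib 121 (array([518. , 192.6]), array([50.2, 15.7]), np.float32(77.9)) med [0.5205 0.1876 0.0331] zmax [0.0158 0.0425]
lip 115 (array([ 455.1, -179.1]), array([76.5, 20.1]), np.float32(82.9)) med [ 0.456  -0.1789  0.0663] zmax [0.0646 0.0682]
catch 64 (array([ 616.5, -182.4]), array([30.8, 79. ]), np.float32(-77.0)) med [ 0.6174 -0.1687  0.0771] zmax [0.0747 0.0787]
```

View pics/crop.png

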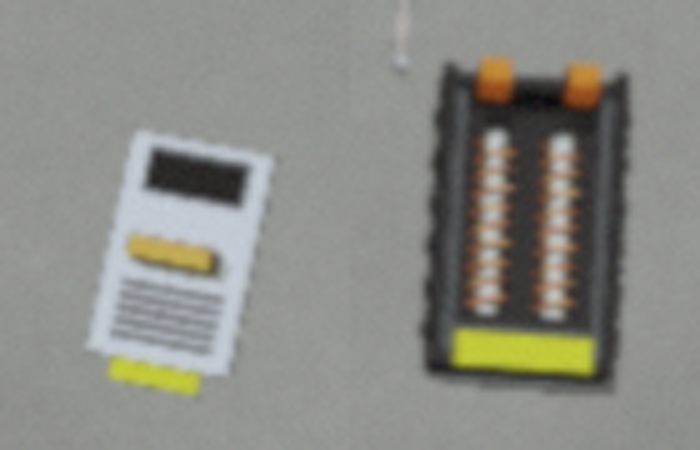

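```bash
cat > go.py <<'E'
import sys; from h import *
from scipy.spatial.transform import Rotation as Ro
# usage: go.py x y z(mm TCP) yaw_of_tool_y(deg)
o=manip.get_obs(); R=Ro.from_quat(o["ee_rot"]).as_matrix(); y=R[:,1]
t=np.array(list(map(float,sys.argv[1:4])))/1000
d=R.T@(t-o["position"])
a=np.degrees(np.arctan2(y[1],y[0])); e=(float(sys.argv[4])-a+90)%180-90
print("t",round(o["clock"],2),"pos",(o["position"]*1e3).round(1),"tooly",a.round(2),"F",o["ft_force"].round(1),"w",round(o["grip_width"],3),"gf",round(o["grasp_force"],1))
print("rows:",(d/.15).round(3),"spin",round(-e/30,3),"j",o["joint_pos"].round(2))
E
python3 go.py 514 189 150 78
```

```text
t 1.0 pos [277.3 560.1 214.5] tooly 63.66 F [0.4 0.8 0.4] w 1.001 gf 0.0
rows: [-2.512 -1.517  0.43 ] spin -0.478 j [-1.13  0.33 -0.06  1.46  0.02  1.35 -0.09]
```

{"api": "carry_out", "payload": {
  "deltas": [
    [-0.4, -0.24, 0, -0.3, 1],
    [-0.8, -0.48, 0, -0.48, 1],
    [-1, -0.6, 0, -0.48, 1],
    [-1, -0.6, 0, -0.48, 1]
  ],
  "force": 40
}}

```text
clock: 1.5
position: [0.3751, 0.4091, 0.215]
ee_rot: [0.108, 0.994, -0.0, 0.001]
ft_force: [0.2, 1.0, 0.6]
grip_width: 0.999
grasp_force: 0.0
```

```bash
python3 go.py 514 189 150 78
```

```text
t 1.5 pos [375.1 409.1 215. ] tooly 77.64 F [0.2 1.  0.6] w 0.999 gf 0.0
rows: [-1.218 -1.235  0.436] spin -0.012 j [-0.9   0.18 -0.01  1.65  0.    1.31  0.44]
```

{"api": "carry_out", "payload": {
  "deltas": [
    [-0.4, -0.4, 0, 0, 1],
    [-0.7, -0.7, 0, 0, 1],
    [-1, -1, 0, 0, 1],
    [-1, -1, 0, 0, 1],
    [-1, -1, 0, 0, 1]
  ]
}}

```text
clock: 2.12
position: [0.4884, 0.2339, 0.2146]
ee_rot: [0.106, 0.994, -0.0, 0.0]
ft_force: [0.0, 0.1, 0.6]
grip_width: 1.003
grasp_force: 0.0
```

```bash
python3 go.py 514 189 90 78
```

```text
t 2.12 pos [488.4 233.9 214.6] tooly 77.88 F [0.  0.1 0.6] w 1.003 gf 0.0
rows: [-0.229 -0.257  0.831] spin -0.004 j [-0.66  0.14  0.15  1.69 -0.02  1.31  0.85]
```

{"api": "carry_out", "payload": {
  "deltas": [
    [-0.23, -0.257, 0.4, 0, 1],
    [-0.23, -0.257, 0.7, 0, 1],
    [-0.23, -0.257, 0.8, 0, 1],
    [-0.23, -0.257, 0.8, 0, 1]
  ]
}}

```text
clock: 2.62
position: [0.5126, 0.1923, 0.0948]
ee_rot: [0.103, 0.995, 0.0, -0.001]
ft_force: [-0.0, 0.9, -0.3]
grip_width: 1.001
grasp_force: 0.0
```

```bash
python3 go.py 514 189 33 78; python3 - <<'E'
from h import *
p=camera("scene"); f=K(p)
def px(X,p):
    c=p["R"]@X+p["t"]; a,b=c[:2]/c[2]; s=1+p["k1"]*(a*a+b*b); return int(p["cx"]+f*a*s),int(p["cy"]+f*b*s)
im=p["img"][:,:,::-1].copy()
u=px(np.array([.514,.189,.0]),p); c=im[max(0,u[1]-75):u[1]+45,u[0]-80:u[0]+80]
cv2.imwrite("pics/s2.png",cv2.resize(c,None,fx=5,fy=5,interpolation=cv2.INTER_CUBIC))
W=world(p);print(u)
E
```

```text
t 2.62 pos [512.6 192.3  94.8] tooly 78.19 F [-0.   0.9 -0.3] w 1.001 gf 0.0
rows: [-0.014 -0.019  0.412] spin 0.006 j [-0.59  0.26  0.18  1.82 -0.05  1.06  0.97]
(331, 200)
```

View pics/s2.png

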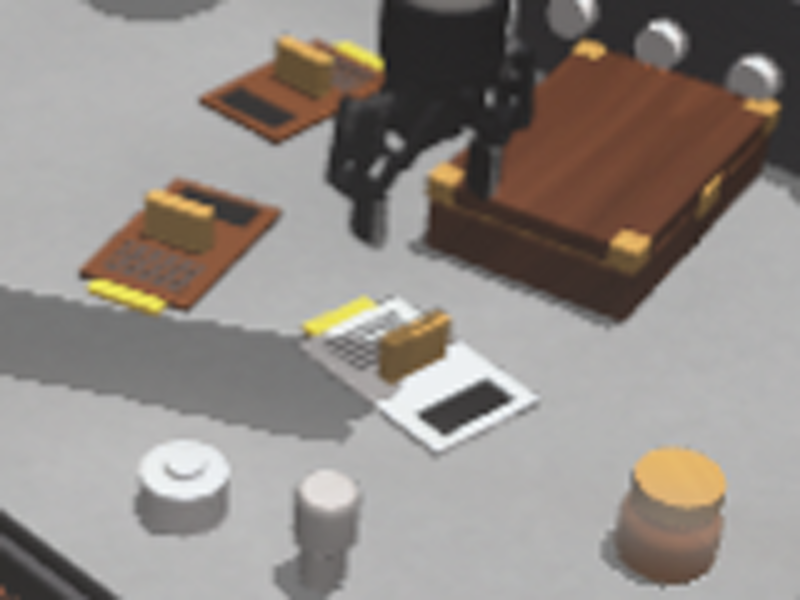

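Gripper is square over the silver cover's rib (crop (415,345)), with fingers on either side of it along its length. Descending.

{"api": "carry_out", "payload": {
  "deltas": [
    [-0.01, -0.02, 0.2, 0, 1],
    [-0.01, -0.02, 0.35, 0, 1],
    [-0.01, -0.02, 0.41, 0, 1],
    [-0.01, -0.02, 0.41, 0, 1],
    [-0.01, -0.02, 0.41, 0, 1]
  ]
}}

```text
clock: 3.3
position: [0.515, 0.1877, 0.0345]
ee_rot: [0.104, 0.995, 0.001, 0.001]
ft_force: [0.6, 0.8, 0.2]
grip_width: 1.002
grasp_force: 0.0
```

```bash
python3 go.py 515 189 32 78
```

```text
t 3.3 pos [515.  187.7  34.5] tooly 78.07 F [0.6 0.8 0.2] w 1.002 gf 0.0
rows: [0.002 0.008 0.017] spin 0.002 j [-0.58  0.34  0.17  1.87 -0.07  0.94  0.99]
```

{"api": "carry_out", "payload": {
  "deltas": [
    [0, 0, 0.01, 0, -0.2],
    [0, 0, 0.01, 0, -0.2],
    [0, 0, 0.01, 0, -0.2],
    [0, 0, 0.01, 0, -0.2],
    [0, 0, 0.01, 0, -0.2],
    [0, 0, 0.01, 0, -0.2]
  ],
  "force": 30
}}

```text
clock: 4.05
position: [0.5142, 0.187, 0.0315]
ee_rot: [0.104, 0.995, 0.0, -0.0]
ft_force: [-0.2, -0.2, 0.3]
grip_width: 0.398
grasp_force: 0.0
```

{"api": "carry_out", "payload": {
  "deltas": [
    [0, 0, -0.2, 0, -0.2],
    [0, 0, -0.5, 0, -0.2],
    [0, 0, -0.8, 0, -0.2],
    [0, 0, -0.8, 0, -0.2],
    [0, 0, -0.8, 0, -0.2]
  ]
}}

```text
clock: 4.68
position: [0.5138, 0.1869, 0.151]
ee_rot: [0.104, 0.995, -0.0, -0.0]
ft_force: [-0.3, 0.4, 0.1]
grip_width: 0.4
grasp_force: 0.0
```

```bash
python3 go.py 533 -187 154 86; python3 - <<'E'
from h import *
p=camera("scene"); im=p["img"][:,:,::-1]
cv2.imwrite("pics/s3.png",cv2.resize(im[100:260,240:440],None,fx=4,fy=3.75,interpolation=cv2.INTER_CUBIC))
E
```

```text
t 4.67 pos [513.8 186.9 151. ] tooly 78.06 F [-0.3  0.4  0.1] w 0.4 gf 0.0
rows: [-0.641 -2.413 -0.02 ] spin -0.265 j [-0.6   0.2   0.19  1.76 -0.04  1.18  0.96]
```

View pics/s3.png

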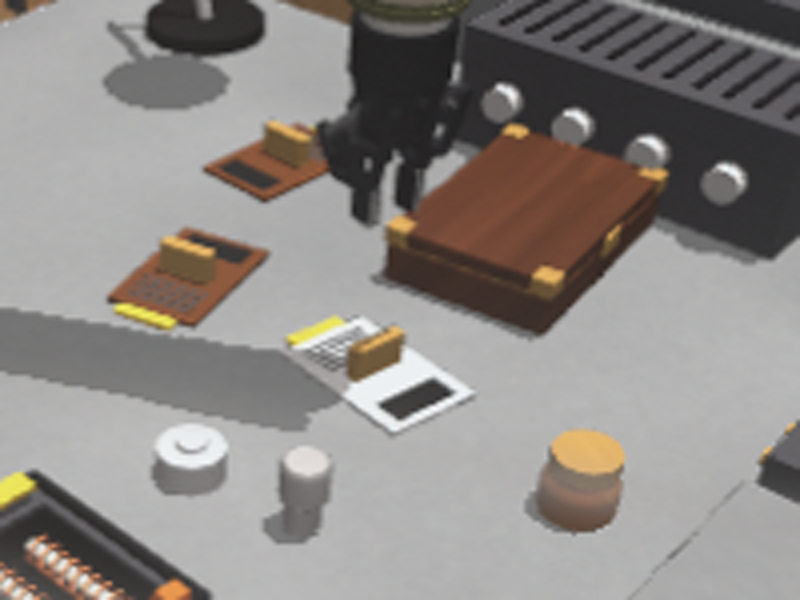

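Missed: fingers hover shut at 34 mm and the cover is still on the cart. I'll check the cover's place now and where the fingers really appear.

```bash
cat > c.py <<'E'
from m import *
def px(X,p):
    f=K(p); c=p["R"]@np.array(X)+p["t"]; a,b=c[:2]/c[2]; s=1+p["k1"]*(a*a+b*b); return p["cx"]+f*a*s,p["cy"]+f*b*s
E
python3 - <<'E'
from c import *
o=manip.get_obs()["position"]
for n in("top","scene"):
    p=camera(n); C=colours(p); W=world(p)
    for name,col in(("tongue","yellow"),("rib","brass"),("pad","dark")):
        P=blob(W,p,C[col]&(W[...,2]<.06),(.43,.6,.12,.26))
        if len(P): print(n,name,len(P),rect(P),np.median(P,0).round(3))
    k=(abs(W[...,0]-o[0])<.1)&(abs(W[...,1]-o[1])<.1)&(W[...,2]>.115)&(W[...,2]<.165)&(p["depth"]>0)
    P=W[k]
    if len(P): print("fingers",len(P),P.min(0).round(3),P.max(0).round(3),np.median(P,0).round(3),rect(P))
    print("tcp px",np.round(px(o,p)),"tip px",np.round(px(o-[0,0,.022],p)))
E
```

```text
top tongue 2 (array([438.6, 181.4]), array([3.6, 0. ]), np.float32(15.3)) [0.439 0.181 0.003]
top rib 57 (array([513.5, 183.8]), array([40.7, 17.5]), np.float32(80.0)) [0.51  0.185 0.04 ]
top pad 80 (array([562.7, 180.4]), array([50.8, 20.2]), np.float32(78.5)) [0.564 0.18  0.007]
tcp px [207. 184.] tip px [209. 185.]
scene tongue 13 (array([444.1, 205.8]), array([46.7,  8.2]), np.float32(78.4)) [0.443 0.201 0.006]
scene rib 122 (array([518.4, 193.9]), array([52.4, 16.5]), np.float32(74.0)) [0.52  0.188 0.033]
tcp px [334. 162.] tip px [334. 168.]
```

```bash
python3 - <<'E'
from c import *
p=camera("scene"); W=world(p)
o=manip.get_obs(); print(o["position"],o["clock"],p.keys(),p.get("shot"))
for v in range(120,166,4):
    print(v,[(u,int(p["img"][v,u].sum()),*(W[v,u]*1e3).round(0).astype(int),round(float(p["depth"][v,u]),3)) for u in (328,331,334,337,341,344)])
print("rib top px",px([.514,.189,.04],p),px([.52,.19,.04],p))
im=p["img"][:,:,::-1].copy()
for X,c in((o["position"],(0,0,255)),(o["position"]+[0,0,.15],(0,255,0)),([.514,.189,.04],(255,0,255))):
    cv2.circle(im,tuple(int(round(a)) for a in px(X,p)),1,c,-1)
cv2.imwrite("pics/s4.png",cv2.resize(im[50:230,240:440],None,fx=4,fy=3.3,interpolation=cv2.INTER_NEAREST))
E
```

```text
[0.51355305 0.18674652 0.15033142] 4.875 dict_keys(['img', 'depth', 'vertical_fov', 'cx', 'cy', 'k1', 'R', 't', 'shot']) 9
120 [(328, 131, np.int64(503), np.int64(151), np.int64(304), 1.099), (331, 110, np.int64(514), np.int64(149), np.int64(308), 1.089), (334, 110, np.int64(523), np.int64(150), np.int64(311), 1.084), (337, 111, np.int64(532), np.int64(151), np.int64(314), 1.077), (341, 112, np.int64(540), np.int64(159), np.int64(313), 1.078), (344, 110, np.int64(548), np.int64(163), np.int64(315), 1.075)]
124 [(328, 251, np.int64(503), np.int64(152), np.int64(291), 1.108), (331, 112, np.int64(517), np.int64(147), np.int64(298), 1.093), (334, 112, np.int64(524), np.int64(151), np.int64(299), 1.092), (337, 112, np.int64(531), np.int64(155), np.int64(300), 1.089), (341, 112, np.int64(540), np.int64(161), np.int64(301), 1.087), (344, 107, np.int64(547), np.int64(166), np.int64(301), 1.086)]
128 [(328, 181, np.int64(504), np.int64(152), np.int64(279), 1.115), (331, 131, np.int64(516), np.int64(149), np.int64(284), 1.104), (334, 112, np.int64(521), np.int64(157), np.int64(283), 1.106), (3
[... 3091 characters left out ...]
390, np.int64(437), np.int64(316), np.int64(65), 1.379), (341, 504, np.int64(446), np.int64(328), np.int64(64), 1.382), (344, 258, np.int64(455), np.int64(333), np.int64(65), 1.379)]
164 [(328, 514, np.int64(376), np.int64(352), np.int64(4), 1.47), (331, 512, np.int64(381), np.int64(364), np.int64(1), 1.476), (334, 516, np.int64(391), np.int64(369), np.int64(3), 1.472), (337, 249, np.int64(436), np.int64(320), np.int64(46), 1.394), (341, 201, np.int64(452), np.int64(322), np.int64(52), 1.383), (344, 142, np.int64(464), np.int64(322), np.int64(57), 1.373)]
rib top px (np.float64(332.2336771226688), np.float64(190.76614101614436)) (np.float64(333.9009084908786), np.float64(191.37694071694685))
```

View pics/s4.png

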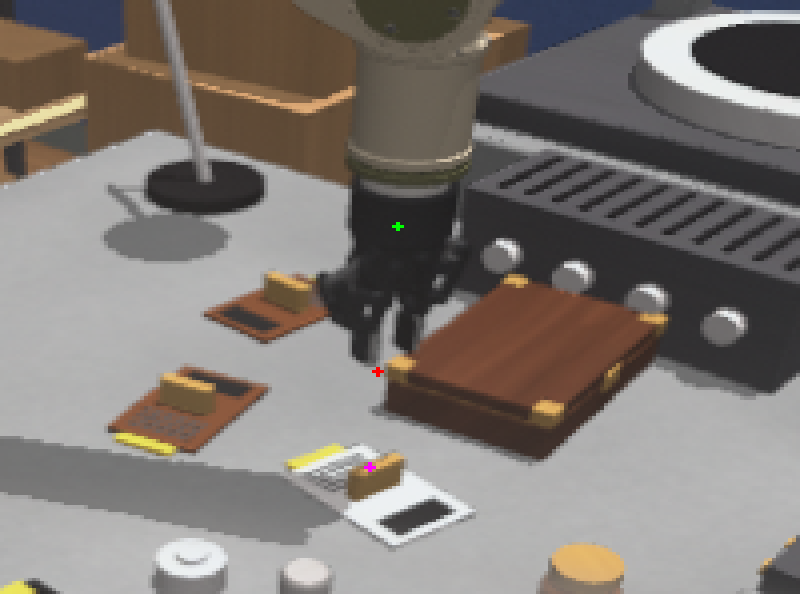

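Red dot (reported TCP) lies well below the visible fingertips: depth puts the tips at z ≈ 0.168 when the TCP reads 0.150, so they passed over the rib. I'll go down again open, and measure the tips from close by.

{"api": "carry_out", "payload": {
  "deltas": [
    [0, 0, 0.2, 0, 0.6],
    [0, 0.01, 0.5, 0, 0.6],
    [0, 0.01, 0.8, 0, 0.6],
    [0, 0.01, 0.8, 0, 0.6],
    [0, 0.01, 0.8, 0, 0.6]
  ]
}}

```text
clock: 5.5
position: [0.5153, 0.1887, 0.0328]
ee_rot: [0.104, 0.995, 0.0, 0.001]
ft_force: [0.1, -0.9, -0.1]
grip_width: 0.802
grasp_force: 0.0
```

```bash
python3 go.py 514 189 0 78; python3 - <<'E'
from c import *
o=manip.get_obs()["position"]
for n in("scene","top"):
    p=camera(n); W=world(p)
    k=(abs(W[...,0]-o[0])<.06)&(abs(W[...,1]-o[1])<.07)&(W[...,2]>.045)&(W[...,2]<.11)&(p["depth"]>0)
    P=W[k]; print(n,len(P))
    for z in np.arange(.045,.11,.008):
        Q=P[(P[:,2]>z)&(P[:,2]<z+.008)]
        if len(Q): print(round(z,3),len(Q),"x",np.percentile(Q[:,0],[0,50,100]).round(3),"y",np.sort(Q[:,1])[::max(1,len(Q)//6)].round(3))
    if n=="scene": cv2.imwrite("pics/s5.png",cv2.resize(p["img"][110:230,260:420,::-1],None,fx=5,fy=5,interpolation=cv2.INTER_CUBIC))
E
```

```text
t 5.5 pos [515.3 188.7  32.8] tooly 78.05 F [ 0.1 -0.9 -0.1] w 0.802 gf 0.0
rows: [0.009 0.    0.219] spin 0.002 j [-0.58  0.34  0.17  1.87 -0.07  0.94  0.99]
scene 168
0.045 1 x [0.518 0.518 0.518] y [0.182]
0.053 2 x [0.512 0.518 0.524] y [0.151 0.226]
0.061 18 x [0.507 0.52  0.537] y [0.146 0.15  0.152 0.222 0.223 0.225]
0.069 25 x [0.502 0.519 0.535] y [0.144 0.146 0.15  0.153 0.223 0.226 0.234]
0.077 26 x [0.502 0.519 0.536] y [0.142 0.145 0.147 0.151 0.221 0.223 0.232]
0.085 25 x [0.503 0.521 0.535] y [0.139 0.146 0.152 0.22  0.222 0.224 0.232]
0.093 26 x [0.51  0.522 0.537] y [0.142 0.145 0.156 0.223 0.224 0.224 0.227]
0.101 35 x [0.505 0.523 0.54 ] y [0.126 0.144 0.153 0.223 0.226 0.229 0.241]
0.109 10 x [0.494 0.518 0.538] y [0.126 0.128 0.128 0.13  0.143 0.145 0.146 0.158 0.241 0.242]
top 16
0.061 1 x [0.497 0.497 0.497] y [0.154]
0.069 3 x [0.496 0.497 0.499] y [0.144 0.147 0.15 ]
0.093 1 x [0.495 0.495 0.495] y [0.151]
0.101 8 x [0.494 0.5   0.506] y [0.142 0.144 0.145 0.147 0.147 0.148 0.148 0.151]
0.109 3 x [0.491 0.5   0.503] y [0.121 0.133 0.144]
```

View pics/s5.png

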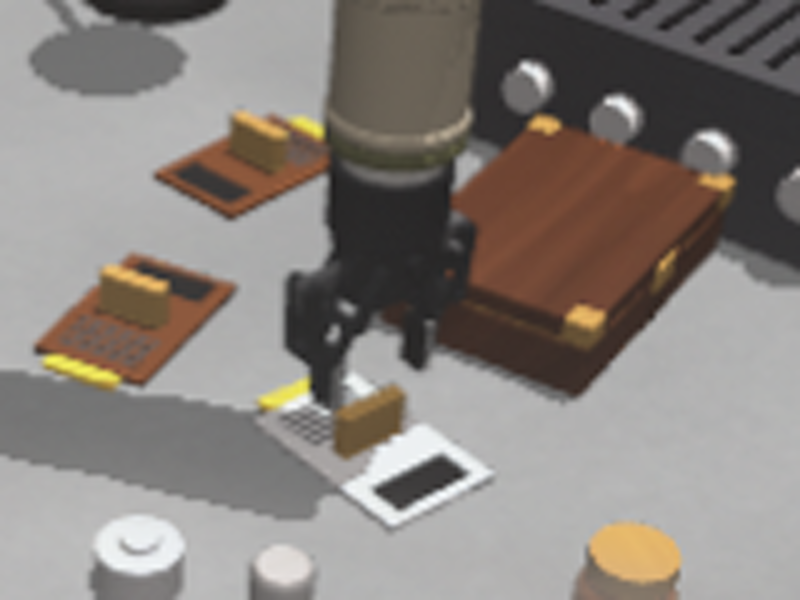

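Here the fingers straddle the rib properly (tips at about (325,395) and (420,360), rib (370,420)) but 50 mm too high. I'll go down 45 mm, then close.

{"api": "carry_out", "payload": {
  "deltas": [
    [0, 0, 0.15, 0, 0.6],
    [0, 0, 0.22, 0, 0.6],
    [0, 0, 0.27, 0, 0.6],
    [0, 0, 0.3, 0, 0.6],
    [0, 0, 0.3, 0, 0.6]
  ]
}}

```text
clock: 6.22
position: [0.5145, 0.1885, -0.0134]
ee_rot: [0.104, 0.995, 0.0, 0.0]
ft_force: [-0.3, -0.1, -0.1]
grip_width: 0.8
grasp_force: 0.0
```

{"api": "carry_out", "payload": {
  "deltas": [
    [0, 0, 0, 0, 0],
    [0, 0, 0, 0, 0],
    [0, 0, 0, 0, 0],
    [0, 0, 0, 0, 0]
  ],
  "force": 30
}}

```text
clock: 6.72
position: [0.5152, 0.1892, -0.0127]
ee_rot: [0.104, 0.995, 0.001, 0.001]
ft_force: [-0.5, 2.5, 6.0]
grip_width: 0.602
grasp_force: 32.3
```

{"api": "carry_out", "payload": {
  "deltas": [
    [0, 0, -0.15, 0, 0],
    [0, 0, -0.4, 0, 0],
    [0, 0, -0.7, 0, 0],
    [0, 0, -0.8, 0, 0],
    [0, 0, -0.8, 0, 0]
  ]
}}

```text
clock: 7.35
position: [0.5145, 0.1884, 0.1064]
ee_rot: [0.104, 0.995, 0.0, 0.0]
ft_force: [-0.2, -0.1, -1.7]
grip_width: 0.605
grasp_force: 32.5
```

```bash
cat > st.py <<'E'
from c import *
import sys
cb=[float(a) for a in sys.argv[1:5]] # region for the cover
for n in("top","scene"):
    p=camera(n); C=colours(p); W=world(p)
    for name,col,z0,z1 in(("tongue","yellow",float(sys.argv[5]),.3),("rib","brass",.05,.3),("pad","dark",float(sys.argv[5]),.2)):
        P=blob(W,p,C[col]&(W[...,2]>z0)&(W[...,2]<z1),cb)
        if len(P)>5: print(n,name,len(P),*rect(P),(np.median(P,0)*1e3).round(1),"z",(np.percentile(P[:,2],[10,90])*1e3).round(0))
E
python3 go.py 545 -188 110 86; python3 st.py .4 .62 .1 .28 .07
```

```text
t 7.35 pos [514.5 188.4 106.4] tooly 78.05 F [-0.2 -0.1 -1.7] w 0.605 gf 32.5
rows: [-0.718 -2.413 -0.025] spin -0.265 j [-0.6   0.25  0.18  1.81 -0.05  1.09  0.97]
top pad 108 [532.7 155.4] [90.7 32.7] 16.3 [557.1 159.9 126.6] z [123. 184.]
scene tongue 7 [471.1 178.9] [13.4 71.5] -27.5 [441.5 193.3 125. ] z [124. 174.]
scene rib 106 [480.  181.4] [94.3 56.3] 5.8 [519.7 191.1 149. ] z [131. 160.]
scene pad 308 [539.7 183.9] [123.1  75.2] 78.1 [525.6 167.5 176.9] z [126. 197.]
```

{"api": "carry_out", "payload": {
  "deltas": [
    [-0.1, -0.3, 0, 0, 0],
    [-0.2, -0.6, 0, -0.1, 0],
    [-0.3, -0.9, 0, -0.2, 0],
    [-0.3, -1, 0, -0.265, 0],
    [-0.3, -1, 0, -0.265, 0]
  ]
}}

```text
clock: 8.07
position: [0.5264, 0.031, 0.1048]
ee_rot: [0.036, 0.999, -0.0, -0.001]
ft_force: [0.1, 0.9, -2.8]
grip_width: 0.605
grasp_force: 32.5
```

```bash
python3 go.py 545 -188 107 86
```

```text
t 8.07 pos [526.4  31.  104.8] tooly 85.85 F [ 0.1  0.9 -2.8] w 0.605 gf 32.5
rows: [-0.229 -1.447 -0.014] spin -0.005 j [-0.39  0.21  0.27  1.86 -0.06  1.08  1.41]
```

{"api": "carry_out", "payload": {
  "deltas": [
    [-0.1, -0.3, -0.01, 0, 0],
    [-0.2, -0.6, -0.01, 0, 0],
    [-0.23, -0.9, -0.01, 0, 0],
    [-0.23, -1, -0.01, 0, 0],
    [-0.23, -1, -0.01, 0, 0]
  ]
}}

```text
clock: 8.7
position: [0.5512, -0.1191, 0.1071]
ee_rot: [0.035, 0.999, 0.0, -0.001]
ft_force: [0.7, 0.4, -2.2]
grip_width: 0.603
grasp_force: 32.6
```

{"api": "carry_out", "payload": {
  "deltas": [
    [0, -0.2, 0, 0, 0],
    [0, -0.4, 0, 0, 0],
    [0, -0.44, 0, 0, 0],
    [0, -0.44, 0, 0, 0]
  ]
}}

```text
clock: 9.2
position: [0.5472, -0.1834, 0.1076]
ee_rot: [0.034, 0.999, 0.001, -0.0]
ft_force: [-0.0, 0.4, -1.9]
grip_width: 0.602
grasp_force: 32.6
```

```bash
python3 go.py 545 -188 107 86; python3 st.py .42 .66 -.28 -.1 .1; python3 - <<'E'
from c import *
ims=[]
p=camera("scene"); u=px([.53,-.187,.08],p); u=[int(a) for a in u]
a=p["img"][u[1]-60:u[1]+60,u[0]-60:u[0]+60]
p=camera("top"); u=px([.53,-.187,.08],p); u=[int(a) for a in u]
b=p["img"][u[1]-60:u[1]+60,u[0]-40:u[0]+40]
cv2.imwrite("pics/s6.png",cv2.resize(np.hstack([a,b])[:,:,::-1],None,fx=4,fy=4,interpolation=cv2.INTER_CUBIC))
E
```

```text
t 9.2 pos [ 547.2 -183.4  107.6] tooly 86.1 F [-0.   0.4 -1.9] w 0.602 gf 32.6
rows: [ 0.012 -0.031  0.004] spin 0.003 j [-0.09  0.32  0.4   1.74 -0.14  1.11  1.86]
top pad 6 [ 538.3 -130.9] [6.2 0.9] 88.9 [ 538.6 -130.9  189.4] z [180. 198.]
scene rib 286 [ 532.4 -196.3] [184.1  78.3] 0.9 [ 552.5 -190.5  139.1] z [ 66. 162.]
scene pad 253 [ 549.8 -195.2] [96.8 32.1] 86.7 [ 554.5 -214.7  182.3] z [150. 198.]
```

View pics/s6.png

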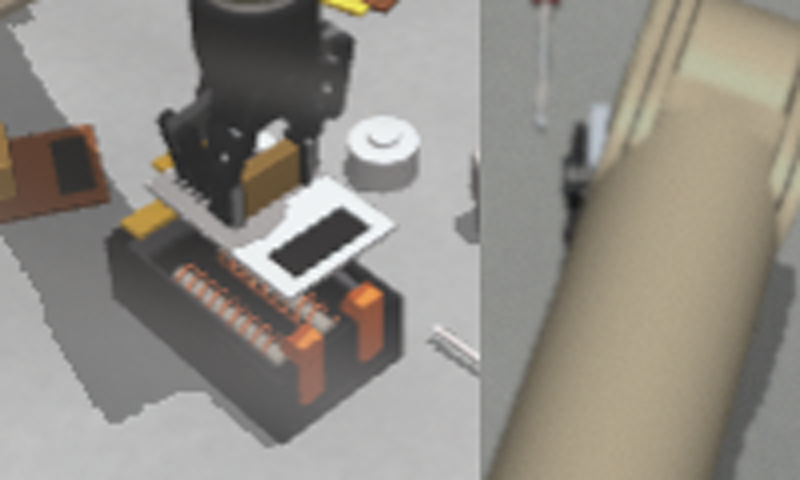

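Scene crop: the cover is level in the gripper over the housing, pad at (318,243), lip at (150,218), catches at (303,350) and (363,305). The arm hides the top view, so I'll measure cover against catches locally in the scene view.

```bash
cat > loc.py <<'E'
from c import *
import sys
zp=float(sys.argv[1])  # plate top z
p=camera("scene"); W=world(p); C=colours(p); hsv=cv2.cvtColor(p["img"],cv2.COLOR_RGB2HSV)
box=(.43,.66,-.27,-.1)
th=np.radians(-4); A=np.array([[np.cos(th),np.sin(th)],[-np.sin(th),np.cos(th)]])  # to housing axes
H0=np.array([.533,-.188])
def loc(P): Q=P.copy(); Q[:,:2]=(P[:,:2]-H0)@A.T; return Q*1e3
O=loc(blob(W,p,C["orange"]&(W[...,2]>.058)&(W[...,2]<.085),box)); O=O[O[:,0]>60]
for s,n in((1,"catch_l"),(-1,"catch_r")):
    Q=O[O[:,1]*s>0]
    if len(Q): print(n,len(Q),"x",np.percentile(Q[:,0],[2,50,98]).round(1),"y",np.percentile(Q[:,1],[2,50,98]).round(1),"z",np.percentile(Q[:,2],[2,98]).round(1))
L=loc(blob(W,p,C["yellow"]&(W[...,2]>.055)&(W[...,2]<.075),box))
if len(L): print("lip",len(L),L.min(0).round(1),L.max(0).round(1),np.median(L,0).round(1))
wh=(hsv[...,1]<40)&(hsv[...,2]>150)&(p["depth"]>0)&(abs(W[...,2]-zp)<.03)
wh=wh|(C["dark"]&(abs(W[...,2]-zp)<.03))
Q=loc(blob(W,p,wh,box)); Q=Q[Q[:,0]>35]
hull=rect(Q/1e3); print("plate",len(Q),hull,"x",np.percentile(Q[:,0],[2,98]).round(1),"y",np.percentile(Q[:,1],[2,50,98]).round(1))
c=np.linalg.lstsq(np.c_[Q[:,:2],np.ones(len(Q))],Q[:,2],rcond=None)[0]; print("tilt slope x,y",c[:2].round(3),"z at x=0",c[2].round(1))
D=loc(blob(W,p,C["dark"]&(abs(W[...,2]-zp)<.03),box)); D=D[(D[:,0]>35)]
m=C["dark"]&(abs(W[...,2]-zp)<.012)
n,lab,st,cen=cv2.connectedComponentsWithStats(m.astype(np.uint8))
for i in range(1,n):
    if st[i,4]>40:
        Q=loc(W[lab==i]); print("dark comp",st[i,4],rect(Q/1e3),np.median(Q,0).round(1))
E
python3 loc.py .125
```

```text
catch_l 39 x [76.4 85.2 90.6] y [21.6 30.2 38. ] z [67.2 79.9]
catch_r 14 x [81.5 84.5 89.8] y [-28.3 -21.6 -16. ] z [74.5 79. ]
plate 377 (array([62.5,  7. ]), array([92.4, 54.7]), np.float32(89.9)) x [36.  87.7] y [-37.1   5.1  51.6]
tilt slope x,y [-0.011  0.001] z at x=0 128.2
dark comp 605 (array([-60.6, 781.5]), array([384.7, 134.2]), np.float32(25.1)) [-42.9 772.9 125.1]
dark comp 404 (array([ 179.4, -436.5]), array([  4. , 101.1]), np.float32(-85.9)) [ 179.6 -439.   124.9]
```

```bash
python3 go.py 542 -186.6 70 86
```

```text
t 9.45 pos [ 547.1 -184.1  107.9] tooly 86.1 F [ 0.3  0.7 -1.7] w 0.603 gf 32.6
rows: [ 0.033 -0.019  0.253] spin 0.003 j [-0.09  0.32  0.4   1.74 -0.14  1.11  1.86]
```

{"api": "carry_out", "payload": {
  "deltas": [
    [0.035, -0.02, 0.1, 0, 0],
    [0.035, -0.02, 0.2, 0, 0],
    [0.035, -0.02, 0.25, 0, 0],
    [0.035, -0.02, 0.25, 0, 0]
  ],
  "force": 22
}}

```text
clock: 9.95
position: [0.5409, -0.1879, 0.0695]
ee_rot: [0.035, 0.999, 0.0, -0.001]
ft_force: [0.2, 0.5, -2.8]
grip_width: 0.604
grasp_force: 32.6
```

```bash
python3 go.py 542 -186.6 60 86; python3 loc.py .089
```

```text
t 9.95 pos [ 540.9 -187.9   69.5] tooly 86.0 F [ 0.2  0.5 -2.8] w 0.604 gf 32.6
rows: [-0.007  0.009  0.063] spin 0.0 j [-0.07  0.36  0.39  1.78 -0.16  1.03  1.88]
catch_l 32 x [78.7 85.2 91.4] y [21.9 30.6 39. ] z [72.2 80. ]
catch_r 15 x [78.  84.9 89.3] y [-28.9 -21.  -14.7] z [74.7 79.8]
plate 303 (array([58.8,  1.5]), array([90.7, 47.6]), np.float32(90.0)) x [35.9 81.9] y [-42.1  -2.4  46. ]
tilt slope x,y [-0.009  0.005] z at x=0 89.8
dark comp 466 (array([-55.9, 784.4]), array([380.7, 145. ]), np.float32(26.8)) [-22.5 774.   91.4]
dark comp 296 (array([ 179.1, -426.7]), array([ 5.6, 81.9]), np.float32(-86.4)) [ 178.9 -425.6   89.5]
```

{"api": "carry_out", "payload": {
  "deltas": [
    [-0.005, 0.013, 0.02, 0, 0],
    [-0.005, 0.013, 0.04, 0, 0],
    [-0.005, 0.013, 0.06, 0, 0],
    [-0.005, 0.013, 0.06, 0, 0]
  ],
  "force": 22
}}

```text
clock: 10.5
position: [0.5422, -0.1861, 0.0617]
ee_rot: [0.035, 0.999, 0.0, -0.0]
ft_force: [-2.9, 2.3, 1.8]
grip_width: 0.597
grasp_force: 33.2
```

```bash
python3 go.py 542 -185.6 52 86; python3 loc.py .08
```

```text
t 10.5 pos [ 542.2 -186.1   61.7] tooly 86.01 F [-2.9  2.3  1.8] w 0.597 gf 33.2
rows: [0.002 0.003 0.064] spin 0.0 j [-0.07  0.37  0.39  1.79 -0.16  1.02  1.88]
catch_l 21 x [84.  87.8 91.4] y [21.  29.2 38.7] z [73.6 79.9]
catch_r 4 x [86.5 86.9 88.5] y [-24.  -19.5 -16.2] z [76.3 78.5]
plate 315 (array([61.7,  6.8]), array([95.6, 54.8]), np.float32(88.2)) x [35.7 84.5] y [-39.6   2.6  50. ]
tilt slope x,y [-0.018 -0.017] z at x=0 84.0
dark comp 55 (array([-164. ,  764.9]), array([52. , 11.8]), np.float32(1.4)) [-167.   764.2   82.1]
dark comp 60 (array([-86.2, 771. ]), array([13.6, 58.7]), np.float32(-4.7)) [-85.7 770.6  82.3]
dark comp 145 (array([ 88.2, 846.4]), array([159.2,  48. ]), np.float32(76.5)) [ 86.4 788.6  80. ]
dark comp 64 (array([ -4.8, 773.2]), array([56.7, 11. ]), np.float32(6.4)) [ -5.  774.6  82.9]
dark comp 272 (array([ 178.6, -424. ]), array([ 3.6, 75.9]), np.float32(-86.2)) [ 178.6 -423.1   80.4]
```

{"api": "carry_out", "payload": {
  "deltas": [
    [0, 0, 0.015, 0, 0],
    [0, 0, 0.03, 0, 0],
    [0, 0, 0.03, 0, 0]
  ],
  "force": 20
}}

```text
clock: 10.92
position: [0.5418, -0.1863, 0.0569]
ee_rot: [0.035, 0.999, 0.0, -0.0]
ft_force: [-5.1, 1.6, 3.8]
grip_width: 0.603
grasp_force: 33.5
```

```bash
python3 go.py 542 -185.6 52 86; python3 loc.py .08|grep -v dark
```

```text
t 10.93 pos [ 541.8 -186.3   56.9] tooly 85.99 F [-5.1  1.6  3.8] w 0.603 gf 33.5
rows: [-0.001  0.005  0.033] spin -0.0 j [-0.07  0.37  0.39  1.79 -0.16  1.01  1.88]
catch_l 20 x [83.9 88.1 90.7] y [21.6 30.  38.1] z [70.5 78.4]
catch_r 7 x [84.1 86.6 89.2] y [-27.6 -20.3 -15.4] z [75.6 77.7]
plate 322 (array([63.6,  5.7]), array([57.2, 94.4]), np.float32(-89.9)) x [35.3 85.3] y [-39.6   1.9  50.3]
tilt slope x,y [ 0.051 -0.022] z at x=0 78.5
```

{"api": "carry_out", "payload": {
  "deltas": [
    [0, 0, 0.015, 0, 0],
    [0, 0, 0.03, 0, 0],
    [0, 0, 0.03, 0, 0]
  ]
}}

```text
clock: 11.35
position: [0.5418, -0.1864, 0.0527]
ee_rot: [0.035, 0.999, 0.0, -0.0]
ft_force: [-7.2, 1.9, 6.7]
grip_width: 0.603
grasp_force: 38.6
```

```bash
python3 go.py 542 -185.6 50 86; python3 loc.py .08|grep -v dark;  python3 - <<'E'
from c import *
p=camera("scene"); u=[int(a) for a in px([.53,-.187,.08],p)]
a=p["img"][u[1]-60:u[1]+60,u[0]-70:u[0]+70]
cv2.imwrite("pics/s7.png",cv2.resize(a[:,:,::-1],None,fx=5,fy=5,interpolation=cv2.INTER_CUBIC))
E
```

```text
t 11.35 pos [ 541.8 -186.4   52.7] tooly 85.99 F [-7.2  1.9  6.7] w 0.603 gf 38.6
rows: [-0.001  0.005  0.018] spin -0.0 j [-0.07  0.38  0.38  1.8  -0.17  1.    1.88]
catch_l 18 x [84.2 88.2 91.3] y [21.3 29.4 38.1] z [72.4 79.2]
catch_r 7 x [84.9 87.6 89.6] y [-28.  -19.5 -16.4] z [75.9 78.1]
plate 317 (array([63.3,  6.3]), array([94.3, 56.7]), np.float32(89.8)) x [35.6 85.6] y [-40.2   2.6  49.7]
tilt slope x,y [ 0.091 -0.037] z at x=0 74.8
```

View pics/s7.png

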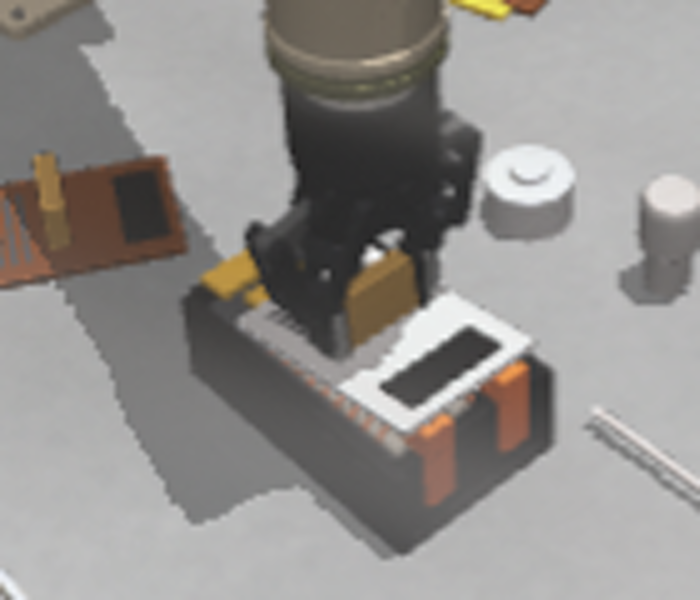

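Cover now sits with its +x end on the catches ((435,425),(512,380)) and has begun to pivot, tongue (258,298) just inside the lip (230,275). Lowering further.

{"api": "carry_out", "payload": {
  "deltas": [
    [0, 0, 0.015, 0, 0],
    [0, 0, 0.03, 0, 0],
    [0, 0, 0.03, 0, 0]
  ]
}}

```text
clock: 11.82
position: [0.543, -0.1866, 0.0511]
ee_rot: [0.035, 0.999, 0.0, 0.001]
ft_force: [-16.5, 4.8, 33.3]
grip_width: 0.599
grasp_force: 43.3
```

```bash
python3 go.py 542 -185.6 50 86; python3 loc.py .08|grep -v dark
```

```text
t 11.82 pos [ 543.  -186.6   51.1] tooly 85.99 F [-16.5   4.8  33.3] w 0.599 gf 43.3
rows: [0.007 0.006 0.007] spin -0.0 j [-0.07  0.38  0.38  1.8  -0.17  0.99  1.88]
catch_l 21 x [84.8 89.3 92.3] y [22.2 29.2 37.8] z [72.6 78.5]
catch_r 6 x [87.6 88.1 89.2] y [-26.2 -20.9 -16.3] z [76.2 78.7]
plate 326 (array([61.7,  6.9]), array([97. , 55.2]), np.float32(87.2)) x [35.9 87.1] y [-40.3   2.   50.4]
tilt slope x,y [ 0.117 -0.03 ] z at x=0 72.5
```

Force rising to 33 N, so I back off a little and measure the cover against the side walls.

{"api": "carry_out", "payload": {
  "deltas": [
    [0, 0, -0.03, 0, 0],
    [0, 0, -0.05, 0, 0],
    [0, 0, -0.05, 0, 0]
  ]
}}

```text
clock: 12.25
position: [0.5423, -0.1862, 0.0553]
ee_rot: [0.035, 0.999, -0.0, 0.0]
ft_force: [-1.1, -0.5, -1.6]
grip_width: 0.601
grasp_force: 37.4
```

```bash
python3 go.py 542 -185.6 50 86; python3 loc.py .08|grep -v dark; cat > wall.py <<'E'
import numpy as np
from c import *
th=np.radians(-4); A=np.array([[np.cos(th),np.sin(th)],[-np.sin(th),np.cos(th)]]); H0=np.array([.533,-.188])
acc=[]
for i in range(3):
    p=camera("scene"); W=world(p); Q=W.copy(); Q[...,:2]=(W[...,:2]-H0)@A.T; Q*=1e3
    v=p["img"].sum(-1)
    k=(p["depth"]>0)&(v<260)&(abs(Q[...,2]-58)<3)&(abs(Q[...,0])<95)&(abs(Q[...,1])<75)
    acc.append(Q[k])
P=np.concatenate(acc)
for s in(1,-1):
    R=P[(P[:,1]*s>40)]
    for a,b in((-90,-45),(-45,0),(0,45),(45,90)):
        T=R[(R[:,0]>a)&(R[:,0]<b)]
        if len(T)>3: print("wall",s,a,len(T),np.percentile(T[:,1],[5,50,95]).round(1))
E
python3 wall.py
```

```text
t 12.25 pos [ 542.3 -186.2   55.3] tooly 86.01 F [-1.1 -0.5 -1.6] w 0.601 gf 37.4
rows: [0.002 0.004 0.035] spin 0.0 j [-0.07  0.38  0.38  1.79 -0.16  1.    1.88]
catch_l 25 x [81.7 87.7 91. ] y [21.4 30.2 39.2] z [70.6 78.2]
catch_r 7 x [84.8 86.9 88.8] y [-28.9 -19.3 -15.9] z [75.1 79.3]
plate 322 (array([62.8,  6.5]), array([94.1, 55.2]), np.float32(89.8)) x [35.9 86.1] y [-40.    3.3  49.9]
tilt slope x,y [ 0.096 -0.039] z at x=0 77.4
wall 1 -90 4 [54.2 54.6 55.8]
wall 1 45 50 [46.2 53.3 57.2]
wall -1 -90 115 [-51.5 -48.2 -43.5]
wall -1 -45 126 [-51.5 -48.1 -43.6]
wall -1 0 74 [-51.9 -48.2 -44.5]
```

Walls give the housing's y centre at +3.0 mm local; the rolled plate sits at about +4.8, catching the +y wall. Shift it −2 mm in y and +4 mm in x for lip clearance, then lower.

{"api": "carry_out", "payload": {
  "deltas": [
    [-0.027, -0.013, -0.02, 0, 0],
    [-0.027, -0.013, 0, 0, 0],
    [-0.027, -0.013, 0.02, 0, 0],
    [-0.027, -0.013, 0.03, 0, 0]
  ]
}}

```text
clock: 12.95
position: [0.5464, -0.1885, 0.0516]
ee_rot: [0.035, 0.999, 0.0, 0.0]
ft_force: [-5.2, 2.2, 10.1]
grip_width: 0.604
grasp_force: 40.9
```

```bash
python3 go.py 542 -185.6 50 86; python3 loc.py .08|grep -v dark; python3 wall.py
```

```text
t 12.95 pos [ 546.4 -188.5   51.6] tooly 86.0 F [-5.2  2.2 10.1] w 0.604 gf 40.9
rows: [0.031 0.017 0.011] spin -0.0 j [-0.06  0.39  0.38  1.79 -0.17  1.    1.89]
catch_l 10 x [88.2 90.4 91.4] y [23.8 31.  39. ] z [70.3 79.7]
plate 356 (array([63.1,  5.3]), array([55.8, 97.2]), np.float32(-89.7)) x [35.5 90.1] y [-41.7   1.1  47.1]
tilt slope x,y [ 0.141 -0.031] z at x=0 71.3
wall 1 -45 17 [51.4 53.1 56.7]
wall 1 45 36 [45.9 52.1 56. ]
wall -1 -90 119 [-51.7 -48.2 -43.4]
wall -1 -45 123 [-51.8 -48.7 -44.3]
wall -1 0 75 [-51.1 -47.9 -44.4]
```

{"api": "carry_out", "payload": {
  "deltas": [
    [0, 0, 0.01, 0, 0],
    [0, 0, 0.02, 0, 0],
    [0, 0, 0.03, 0, 0],
    [0, 0, 0.03, 0, 0]
  ]
}}

```text
clock: 13.65
position: [0.5474, -0.1888, 0.0502]
ee_rot: [0.035, 0.999, 0.0, 0.002]
ft_force: [-14.6, 4.9, 35.9]
grip_width: 0.601
grasp_force: 45.1
```

```bash
python3 go.py 542 -185.6 50 86; python3 loc.py .08|grep -v dark
```

```text
t 13.65 pos [ 547.4 -188.8   50.2] tooly 86.0 F [-14.6   4.9  35.9] w 0.601 gf 45.1
rows: [0.037 0.019 0.001] spin -0.0 j [-0.06  0.39  0.38  1.79 -0.17  0.99  1.89]
catch_l 8 x [90.  90.9 92.3] y [22.8 31.1 36.6] z [70.7 79.1]
plate 353 (array([63.7,  5.3]), array([56.4, 96.4]), np.float32(-89.3)) x [36.4 91. ] y [-41.8   0.1  49.3]
tilt slope x,y [ 0.166 -0.036] z at x=0 69.1
```

{"api": "carry_out", "payload": {
  "deltas": [
    [0, 0, -0.025, 0, 0],
    [0.03, 0, -0.025, 0, 0],
    [0.06, 0, -0.025, 0, 0],
    [0.07, 0, -0.025, 0, 0],
    [0.07, 0, -0.025, 0, 0]
  ]
}}

```text
clock: 14.32
position: [0.5427, -0.1882, 0.0535]
ee_rot: [0.034, 0.999, -0.001, 0.007]
ft_force: [20.4, -1.6, 4.1]
grip_width: 0.605
grasp_force: 38.4
```

```bash
python3 go.py 534 -185.6 50 86; python3 loc.py .08|grep -v dark
```

```text
t 14.32 pos [ 542.7 -188.2   53.5] tooly 86.08 F [20.4 -1.6  4.1] w 0.605 gf 38.4
rows: [0.059 0.013 0.022] spin 0.003 j [-0.07  0.37  0.38  1.81 -0.17  0.98  1.89]
catch_l 26 x [81.1 86.5 90.7] y [21.3 31.  38.2] z [69.2 79.4]
catch_r 10 x [82.4 87.3 88.3] y [-28.  -21.7 -16. ] z [75.3 78.6]
plate 317 (array([62.4,  5.6]), array([96. , 54.8]), np.float32(89.7)) x [35.7 87.2] y [-41.7   0.   48.5]
tilt slope x,y [ 0.164 -0.046] z at x=0 74.2
```

{"api": "carry_out", "payload": {
  "deltas": [
    [-0.03, 0, 0, 0, 0],
    [-0.05, 0, 0, 0, 0],
    [-0.05, 0, 0.01, 0, 0],
    [-0.05, 0, 0.01, 0, 0]
  ]
}}

```text
clock: 14.88
position: [0.5437, -0.1883, 0.0503]
ee_rot: [0.035, 0.999, 0.0, 0.001]
ft_force: [-3.9, 2.8, 19.7]
grip_width: 0.607
grasp_force: 39.8
```

```bash
python3 go.py 534 -185.6 50 86; python3 loc.py .08|grep -v dark
```

```text
t 14.88 pos [ 543.7 -188.3   50.3] tooly 86.0 F [-3.9  2.8 19.7] w 0.607 gf 39.8
rows: [0.066 0.013 0.002] spin 0.0 j [-0.06  0.39  0.38  1.79 -0.17  0.99  1.89]
catch_l 17 x [85.2 89.7 91.4] y [23.3 30.  37.2] z [69.9 79.8]
catch_r 3 x [88.  89.9 90.6] y [-24.3 -18.8 -17.2] z [77.9 80.7]
plate 335 (array([62. ,  5.1]), array([97. , 55.1]), np.float32(88.3)) x [35.5 87.8] y [-41.8   1.4  49.8]
tilt slope x,y [ 0.156 -0.03 ] z at x=0 70.3
```

{"api": "carry_out", "payload": {
  "deltas": [
    [0.02, 0, 0.005, 0, 0],
    [0.04, 0, 0.008, 0, 0],
    [0.06, 0, 0.012, 0, 0],
    [0.07, 0, 0.014, 0, 0],
    [0.07, 0, 0.014, 0, 0]
  ]
}}

```text
clock: 15.55
position: [0.5431, -0.1882, 0.052]
ee_rot: [0.034, 0.999, -0.002, 0.011]
ft_force: [28.0, -2.5, 12.6]
grip_width: 0.603
grasp_force: 38.8
```

```bash
python3 go.py 534 -185.6 50 86; python3 loc.py .08|grep -v dark
```

```text
t 15.55 pos [ 543.1 -188.2   52. ] tooly 86.11 F [28.  -2.5 12.6] w 0.603 gf 38.8
rows: [0.062 0.013 0.012] spin 0.004 j [-0.07  0.37  0.38  1.81 -0.17  0.97  1.89]
catch_l 23 x [83.4 87.9 91.4] y [21.2 30.2 38.1] z [71.2 79.5]
catch_r 6 x [83.3 86.8 88.4] y [-27.4 -21.1 -14.9] z [74.6 77.8]
plate 317 (array([61.7,  5.7]), array([98.4, 55.2]), np.float32(87.4)) x [35.8 87.1] y [-41.3   1.3  48.8]
tilt slope x,y [ 0.168 -0.033] z at x=0 72.6
```

The tongue's tip still meets the lip's face, slightly high. I'll back off, open the fingers so the cover settles on the ledge and catches by itself, then re-grip and slide.

{"api": "carry_out", "payload": {
  "deltas": [
    [-0.04, 0, -0.014, 0, 0],
    [-0.09, 0, -0.014, 0, 0],
    [-0.09, 0, -0.014, 0, 0],
    [-0.09, 0, -0.014, 0, 0.15],
    [-0.09, 0, -0.014, 0, 0.4],
    [-0.09, 0, -0.014, 0, 0.4],
    [-0.09, 0, -0.03, 0, 0.4]
  ]
}}

```text
clock: 16.48
position: [0.5455, -0.1884, 0.0506]
ee_rot: [0.035, 0.999, 0.0, -0.001]
ft_force: [-0.1, 0.3, -0.1]
grip_width: 0.702
grasp_force: 0.0
```

```bash
python3 go.py 534 -185.6 50 86; python3 loc.py .08|grep -v dark;  python3 - <<'E'
from c import *
p=camera("scene"); u=[int(a) for a in px([.53,-.187,.08],p)]
a=p["img"][u[1]-60:u[1]+60,u[0]-70:u[0]+70]
cv2.imwrite("pics/s8.png",cv2.resize(a[:,:,::-1],None,fx=5,fy=5,interpolation=cv2.INTER_CUBIC))
E
```

```text
t 16.48 pos [ 545.5 -188.4   50.6] tooly 85.99 F [-0.1  0.3 -0.1] w 0.702 gf 0.0
rows: [0.077 0.013 0.004] spin -0.0 j [-0.06  0.39  0.38  1.79 -0.17  1.    1.89]
catch_l 11 x [87.9 89.7 90.9] y [24.5 32.2 38.3] z [65.4 77. ]
plate 360 (array([63.6,  4.9]), array([96.9, 56.8]), np.float32(89.6)) x [36.  90.9] y [-42.4   1.9  49.7]
tilt slope x,y [ 0.16  -0.044] z at x=0 70.3
```

View pics/s8.png

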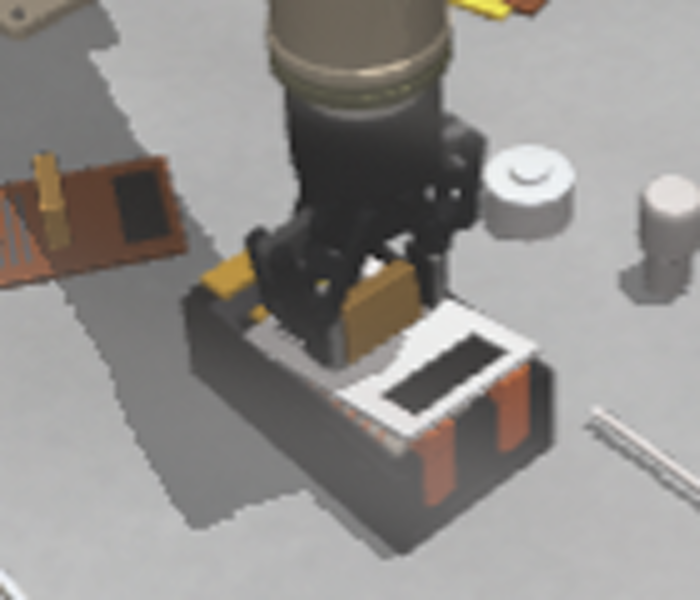

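```bash
cat > pl.py <<'E'
from c import *
th=np.radians(-4); A=np.array([[np.cos(th),np.sin(th)],[-np.sin(th),np.cos(th)]]); H0=np.array([.533,-.188])
Z=[]
for i in range(3):
    p=camera("scene"); W=world(p); Q=W.copy(); Q[...,:2]=(W[...,:2]-H0)@A.T; Q*=1e3
    hsv=cv2.cvtColor(p["img"],cv2.COLOR_RGB2HSV).astype(int)
    k=(p["depth"]>0)&(hsv[...,1]<30)&(hsv[...,2]>170)&(Q[...,2]>50)&(Q[...,2]<110)&(abs(Q[...,0])<110)&(abs(Q[...,1])<65)
    Z.append(Q[k])
    y=colours(p)["yellow"]|colours(p)["brass"]
    k=y&(Q[...,0]<-45)&(Q[...,0]>-105)&(abs(Q[...,1])<60)&(Q[...,2]>40)
    if i==0:
        Y=Q[k]; print("yellow n",len(Y)); 
        for z0 in range(44,72,4):
            T=Y[(Y[:,2]>=z0)&(Y[:,2]<z0+4)]
            if len(T): print(z0,len(T),"x",np.percentile(T[:,0],[5,50,95]).round(0),"y",np.percentile(T[:,1],[5,50,95]).round(0))
P=np.concatenate(Z); w=np.ones(len(P),bool)
for _ in range(8):
    c=np.linalg.lstsq(np.c_[P[w,:2],np.ones(w.sum())],P[w,2],rcond=None)[0]; r=P[:,2]-np.c_[P[:,:2],np.ones(len(P))]@c; w=abs(r)<max(3,1.5*np.std(r[w]))
    w=abs(r)<5
print("plane",w.sum(),len(P),c.round(3)); T=P[w]; print("x",np.percentile(T[:,0],[1,99]).round(1),"y",np.percentile(T[:,1],[1,99]).round(1))
for a,b in((-70,0),(30,60),(60,100)):
    U=T[(T[:,0]>a)&(T[:,0]<b)]
    if len(U)>20: print(a,b,len(U),"y",np.percentile(U[:,1],[2,98]).round(1),"slope y",np.polyfit(U[:,1],U[:,2]-c[0]*U[:,0],1)[0].round(3))
E
python3 pl.py
```

```text
yellow n 73
48 1 x [-63. -63. -63.] y [-24. -24. -24.]
52 6 x [-60. -56. -51.] y [-26. -23. -20.]
56 1 x [-51. -51. -51.] y [-22. -22. -22.]
60 8 x [-86. -73. -71.] y [-36. -33. -26.]
64 51 x [-90. -81. -69.] y [-35. -23. -10.]
68 5 x [-83. -73. -70.] y [-35. -25. -17.]
plane 1070 1072 [ 0.216 -0.    67.634]
x [-34.5  90.2] y [-42.3  46.9]
-70 0 21 y [35.1 44.8] slope y -0.034
30 60 554 y [-42.   45.8] slope y -0.001
60 100 429 y [-41.8  45.8] slope y 0.0
```

Released, the cover lies with roll zero, tilted 0.216 rad, its tongue down inside at (262,310) in the crop and in front of the lip, exactly what the hook needs. Re-grip slightly higher and slide.

{"api": "carry_out", "payload": {
  "deltas": [
    [0, 0.01, -0.03, 0, 0.4],
    [0, 0.01, -0.03, 0, 0.4],
    [0, 0.01, -0.03, 0, 0],
    [0, 0.01, -0.03, 0, 0],
    [0, 0.01, -0.03, 0, 0],
    [0, 0.01, -0.03, 0, 0]
  ],
  "force": 20
}}

```text
clock: 17.48
position: [0.5464, -0.1871, 0.0559]
ee_rot: [0.035, 0.999, -0.0, 0.0]
ft_force: [-0.4, 0.0, 5.5]
grip_width: 0.605
grasp_force: 23.2
```

{"api": "carry_out", "payload": {
  "deltas": [
    [0.02, 0, 0, 0, 0],
    [0.04, 0, 0, 0, 0],
    [0.06, 0, 0, 0, 0],
    [0.06, 0, 0, 0, 0]
  ]
}}

```text
clock: 17.98
position: [0.5419, -0.1863, 0.0579]
ee_rot: [0.034, 0.999, -0.001, 0.005]
ft_force: [14.0, -0.2, 4.6]
grip_width: 0.607
grasp_force: 23.1
```

```bash
python3 go.py 534 -185.6 50 86; python3 pl.py
```

```text
t 17.98 pos [ 541.9 -186.3   57.9] tooly 86.06 F [14.  -0.2  4.6] w 0.607 gf 23.1
rows: [0.053 0.001 0.052] spin 0.002 j [-0.07  0.36  0.39  1.8  -0.16  1.    1.88]
yellow n 87
44 1 x [-64. -64. -64.] y [-23. -23. -23.]
48 5 x [-65. -64. -60.] y [-23. -21. -13.]
52 10 x [-64. -57. -53.] y [-22. -17. -12.]
60 13 x [-88. -75. -69.] y [-36. -24. -12.]
64 46 x [-89. -80. -71.] y [-35. -24. -10.]
68 10 x [-86. -78. -67.] y [-36. -17.  -8.]
plane 1108 1109 [2.4400e-01 1.0000e-03 7.0015e+01]
x [-40.7  86.2] y [-40.5  48.5]
-70 0 21 y [36.  48.2] slope y -0.031
30 60 527 y [-39.7  47.9] slope y 0.004
60 100 405 y [-39.7  47.9] slope y -0.001
```

The tongue (now low, scene z≈48, true ≈47) meets the ledge's front face. It must come up about 4 mm: back off, lift, check, then slide.

{"api": "carry_out", "payload": {
  "deltas": [
    [-0.03, -0.004, 0, 0, 0],
    [-0.05, -0.004, -0.02, 0, 0],
    [-0.05, -0.004, -0.03, 0, 0],
    [-0.05, -0.004, -0.03, 0, 0]
  ]
}}

```text
clock: 18.62
position: [0.5441, -0.1875, 0.0598]
ee_rot: [0.035, 0.999, 0.0, -0.001]
ft_force: [0.0, 0.2, -2.6]
grip_width: 0.605
grasp_force: 22.6
```

```bash
cat >> pl.py <<'E'
xe=np.percentile(T[:,0],99)+1; al=np.arctan(c[0]); xt=xe-154*np.cos(al); print("TIP scene x",(xt).round(1),"housing x",(xt-2).round(1),"true z",(c[2]+c[0]*xt-6/np.cos(al)-1.7).round(1),"tilt",al.round(3))
E
python3 go.py 534 -185.6 50 86; python3 pl.py
```

```text
t 18.62 pos [ 544.1 -187.5   59.8] tooly 85.99 F [ 0.   0.2 -2.6] w 0.605 gf 22.6
rows: [0.068 0.008 0.065] spin -0.0 j [-0.07  0.37  0.39  1.79 -0.16  1.01  1.88]
yellow n 89
48 1 x [-67. -67. -67.] y [-20. -20. -20.]
52 6 x [-65. -62. -58.] y [-24. -17. -12.]
56 9 x [-67. -55. -52.] y [-29. -20. -13.]
60 10 x [-90. -74. -60.] y [-37. -22.  10.]
64 53 x [-89. -80. -69.] y [-35. -22.  -8.]
68 8 x [-86. -78. -70.] y [-34. -26. -10.]
plane 1100 1101 [2.2300e-01 2.0000e-03 7.1595e+01]
x [-37.1  88.5] y [-41.4  47.5]
30 60 542 y [-41.1  46.8] slope y 0.003
60 100 433 y [-41.1  46.8] slope y 0.003
TIP scene x -60.8 housing x -62.8 true z 50.2 tilt 0.219
```

{"api": "carry_out", "payload": {
  "deltas": [
    [0, 0, -0.008, 0, 0],
    [0.02, 0, -0.008, 0, 0],
    [0.04, 0, -0.008, 0, 0],
    [0.06, 0, -0.008, 0, 0],
    [0.07, 0, -0.008, 0, 0],
    [0.07, 0, -0.008, 0, 0]
  ]
}}

```text
clock: 19.52
position: [0.5342, -0.1867, 0.0614]
ee_rot: [0.035, 0.999, 0.0, 0.0]
ft_force: [0.5, -0.8, -1.8]
grip_width: 0.607
grasp_force: 22.6
```

```bash
python3 go.py 534 -185.6 50 86; python3 pl.py
```

```text
t 19.52 pos [ 534.2 -186.7   61.4] tooly 86.0 F [ 0.5 -0.8 -1.8] w 0.607 gf 22.6
rows: [0.002 0.007 0.076] spin 0.0 j [-0.07  0.35  0.39  1.81 -0.16  1.01  1.88]
yellow n 79
48 1 x [-79. -79. -79.] y [-15. -15. -15.]
52 2 x [-70. -68. -66.] y [-24. -24. -24.]
56 7 x [-71. -70. -67.] y [-22. -17. -12.]
60 15 x [-87. -70. -63.] y [-36. -27.  -6.]
64 48 x [-90. -80. -69.] y [-35. -23. -12.]
68 3 x [-76. -75. -71.] y [-36. -31. -17.]
plane 1073 1076 [2.2500e-01 1.0000e-03 7.5348e+01]
x [-49.9  78.2] y [-41.3  48.2]
-70 0 22 y [-29.6  46.4] slope y 0.006
30 60 403 y [-40.9  47.4] slope y 0.001
60 100 351 y [-41.1  47.5] slope y 0.001
TIP scene x -71.1 housing x -73.1 true z 51.5 tilt 0.222
```

It slid in freely: the tip is now at about (−73, 51.5) mm, under the lip. Another 5 mm.

{"api": "carry_out", "payload": {
  "deltas": [
    [0.02, 0, 0, 0, 0],
    [0.037, 0, 0, 0, 0],
    [0.037, 0, 0, 0, 0],
    [0.037, 0, 0, 0, 0]
  ]
}}

```text
clock: 20.18
position: [0.5288, -0.1863, 0.0614]
ee_rot: [0.035, 0.999, 0.0, 0.0]
ft_force: [-0.8, 0.6, -1.8]
grip_width: 0.605
grasp_force: 22.6
```

```bash
python3 go.py 534 -185.6 50 86; python3 pl.py|tail -2
```

```text
t 20.18 pos [ 528.8 -186.3   61.4] tooly 86.01 F [-0.8  0.6 -1.8] w 0.605 gf 22.6
rows: [-0.034  0.007  0.076] spin 0.0 j [-0.07  0.34  0.39  1.82 -0.15  1.01  1.88]
60 100 306 y [-39.7  47. ] slope y -0.004
TIP scene x -76.1 housing x -78.1 true z 52.0 tilt 0.218
```

{"api": "carry_out", "payload": {
  "deltas": [
    [0, 0, 0, 0, 0.1],
    [0, 0, 0, 0, 0.3],
    [0, 0, 0, 0, 0.5],
    [0, 0, 0, 0, 0.6],
    [0, 0, -0.2, 0, 0.6],
    [0, 0, -0.5, 0, 0.6],
    [0, 0, -0.6, 0, 0.2],
    [0, 0, -0.6, 0, -1]
  ]
}}

```text
clock: 21.32
position: [0.5293, -0.1864, 0.152]
ee_rot: [0.035, 0.999, 0.0, 0.001]
ft_force: [0.3, -0.2, -0.6]
grip_width: 0.403
grasp_force: 0.0
```

```bash
python3 go.py 585 -190 120 86; python3 pl.py|tail -7; python3 loc.py .075 | head -3
```

```text
t 21.32 pos [ 529.3 -186.4  152. ] tooly 86.01 F [ 0.3 -0.2 -0.6] w 0.403 gf 0.0
rows: [-0.372  0.002  0.214] spin 0.0 j [-0.1   0.24  0.41  1.74 -0.1   1.18  1.84]
68 14 x [-83. -76. -68.] y [-33. -11.  18.]
plane 1530 1544 [1.0700e-01 2.0000e-03 6.5893e+01]
x [-65.9  71.5] y [-41.2  47.3]
-70 0 245 y [-16.9  46.9] slope y -0.005
30 60 310 y [-41.   46.9] slope y 0.003
60 100 297 y [-40.8  45.5] slope y 0.004
TIP scene x -80.7 housing x -82.7 true z 49.6 tilt 0.106
catch_l 33 x [77.1 84.1 91.2] y [21.  29.8 37.2] z [73.1 79.1]
catch_r 13 x [78.  81.5 89.2] y [-24.7 -19.4 -15.7] z [74.8 79.6]
lip 59 [-87.9   0.6  63.3] [-68.7  41.6  69.3] [-77.2  21.5  66.6]
```

{"api": "carry_out", "payload": {
  "deltas": [
    [-0.2, 0, 0, 0, -1],
    [-0.37, 0, 0, 0, -1],
    [-0.37, 0, 0.2, 0, -1],
    [-0.37, 0, 0.45, 0, -1],
    [-0.37, 0, 0.5, 0, -1],
    [-0.37, 0, 0.5, 0, -1]
  ]
}}

```text
clock: 22.28
position: [0.5839, -0.1902, 0.0762]
ee_rot: [0.035, 0.999, 0.0, -0.0]
ft_force: [0.2, 0.4, 0.7]
grip_width: -0.001
grasp_force: 0.0
```

```bash
python3 go.py 584 -189.5 55 86
```

```text
t 22.27 pos [ 583.9 -190.2   76.2] tooly 86.0 F [0.2 0.4 0.7] w -0.001 gf 0.0
rows: [-0.001  0.005  0.142] spin -0.0 j [-0.07  0.43  0.39  1.67 -0.18  1.08  1.88]
```

{"api": "carry_out", "payload": {
  "deltas": [
    [0, 0.003, 0.05, 0, -1],
    [0, 0.003, 0.09, 0, -1],
    [0, 0.003, 0.11, 0, -1],
    [0, 0.003, 0.13, 0, -1],
    [0, 0.003, 0.13, 0, -1]
  ]
}}

```text
clock: 22.9
position: [0.584, -0.1897, 0.0567]
ee_rot: [0.035, 0.999, 0.0, -0.0]
ft_force: [0.3, -0.7, -0.3]
grip_width: 0.002
grasp_force: 0.0
```

{"api": "carry_out", "payload": {
  "deltas": [
    [0, 0, 0.01, 0, -1],
    [0, 0, 0.02, 0, -1],
    [0, 0, 0.03, 0, -1],
    [0, 0, 0.03, 0, -1]
  ]
}}

```text
clock: 23.4
position: [0.5845, -0.1899, 0.0535]
ee_rot: [0.035, 0.999, 0.0, 0.0]
ft_force: [-4.1, 2.1, 10.0]
grip_width: 0.003
grasp_force: 5.1
```

Contact at about z = 54.5, as predicted. Pressing on in small steps.

{"api": "carry_out", "payload": {
  "deltas": [
    [0, 0, 0.01, 0, -1],
    [0, 0, 0.02, 0, -1],
    [0, 0, 0.03, 0, -1],
    [0, 0, 0.03, 0, -1]
  ]
}}

```text
clock: 23.9
position: [0.5848, -0.1902, 0.0498]
ee_rot: [0.035, 0.999, -0.0, 0.001]
ft_force: [-4.8, 0.5, 16.0]
grip_width: -0.001
grasp_force: 8.3
```

{"api": "carry_out", "payload": {
  "deltas": [
    [0, 0, 0.01, 0, -1],
    [0, 0, 0.02, 0, -1],
    [0, 0, 0.02, 0, -1]
  ]
}}

```text
clock: 24.28
position: [0.5849, -0.1899, 0.0455]
ee_rot: [0.035, 0.999, -0.0, 0.001]
ft_force: [-1.0, 0.3, 5.3]
grip_width: 0.0
grasp_force: 2.9
```

{"api": "carry_out", "payload": {
  "deltas": [
    [0, 0, 0.01, 0, -1],
    [0, 0, 0.02, 0, -1],
    [0, 0, 0.03, 0, -1],
    [0, 0, 0.03, 0, -1]
  ]
}}

```text
clock: 24.78
position: [0.5837, -0.1896, 0.0398]
ee_rot: [0.035, 0.999, 0.0, -0.0]
ft_force: [-0.5, -0.3, -0.5]
grip_width: -0.001
grasp_force: 0.0
```

```bash
python3 go.py 584 -189.5 55 86;python3 pl.py|tail -7; python3 loc.py .06 | head -3
```

```text
t 24.77 pos [ 583.7 -189.6   39.8] tooly 86.01 F [-0.5 -0.3 -0.5] w -0.001 gf 0.0
rows: [-0.002  0.001 -0.101] spin 0.0 j [-0.06  0.48  0.38  1.69 -0.2   1.01  1.89]
64 135 x [-89. -78. -70.] y [-33.   0.  37.]
68 18 x [-85. -80. -69.] y [-24.   3.  39.]
plane 179 182 [-3.0000e-03  7.0000e-03  5.7231e+01]
x [-67.8  72.3] y [-39.7  45.4]
-70 0 119 y [-35.1  45. ] slope y 0.003
60 100 47 y [ 4.4 44.5] slope y 0.026
TIP scene x -80.7 housing x -82.7 true z 49.8 tilt -0.003
catch_l 48 x [77.1 86.7 91.4] y [20.7 29.9 39. ] z [61.5 78.9]
catch_r 23 x [76.6 82.6 89. ] y [-30.7 -22.  -15.1] z [74.4 79.6]
lip 28 [-86.4  24.5  63.1] [-69.5  42.3  68.8] [-77.1  33.9  66.6]
```

Tilt is 0 and the push dropped: snapped. One firmer press at the middle and over each catch to be sure.

{"api": "carry_out", "payload": {
  "deltas": [
    [0, 0, 0.01, 0, -1],
    [0, 0, 0.02, 0, -1],
    [0, 0, 0.03, 0, -1],
    [0, 0, 0.03, 0, -1]
  ]
}}

```text
clock: 25.48
position: [0.5843, -0.1898, 0.0392]
ee_rot: [0.035, 0.999, 0.001, 0.0]
ft_force: [-16.5, 5.0, 34.5]
grip_width: -0.001
grasp_force: 17.3
```

{"api": "carry_out", "payload": {
  "deltas": [
    [0, 0, -0.06, 0, -1],
    [0, 0.13, -0.06, 0, -1],
    [0, 0.13, -0.06, 0, -1],
    [0, 0.13, -0.03, 0, -1],
    [0, 0.13, -0.01, 0, -1],
    [0, 0.13, -0.01, 0, -1]
  ]
}}

```text
clock: 26.22
position: [0.5855, -0.17, 0.0392]
ee_rot: [0.035, 0.999, 0.001, 0.0]
ft_force: [-11.1, 5.2, 25.8]
grip_width: -0.002
grasp_force: 13.0
```

{"api": "carry_out", "payload": {
  "deltas": [
    [0, 0, -0.05, 0, -1],
    [0, -0.13, -0.05, 0, -1],
    [0, -0.26, -0.05, 0, -1],
    [0, -0.26, -0.05, 0, -1],
    [0, -0.26, -0.02, 0, -1],
    [0, -0.26, 0, 0, -1],
    [0, -0.26, 0, 0, -1]
  ]
}}

```text
clock: 27.1
position: [0.5829, -0.209, 0.0393]
ee_rot: [0.035, 0.999, 0.0, 0.0]
ft_force: [-10.1, 1.2, 23.3]
grip_width: -0.002
grasp_force: 11.5
```

{"api": "carry_out", "payload": {
  "deltas": [
    [0, 0, -0.1, 0, -1],
    [0, 0, -0.4, 0, -1],
    [0, 0, -0.8, 0, -1],
    [0, 0, -1, 0, -1],
    [0, 0, -1, 0, -1]
  ]
}}

```text
clock: 27.72
position: [0.5843, -0.209, 0.1902]
ee_rot: [0.034, 0.999, -0.0, 0.002]
ft_force: [-0.7, 0.6, 0.6]
grip_width: -0.002
grasp_force: 0.0
```

```bash
python3 go.py 584 -189.5 55 86;python3 pl.py|tail -6; python3 loc.py .06 | head -2; python3 - <<'E'
from c import *
p=camera("scene"); u=[int(a) for a in px([.53,-.187,.08],p)]
a=p["img"][u[1]-60:u[1]+60,u[0]-70:u[0]+70]
cv2.imwrite("pics/s9.png",cv2.resize(a[:,:,::-1],None,fx=5,fy=5,interpolation=cv2.INTER_CUBIC))
E
```

```text
t 27.73 pos [ 584.3 -209.   190.2] tooly 86.06 F [-0.7  0.6  0.6] w -0.002 gf 0.0
rows: [0.015 0.13  0.902] spin 0.002 j [-0.06  0.34  0.42  1.53 -0.14  1.29  1.88]
plane 1415 1433 [1.000e-03 2.000e-03 5.741e+01]
x [-65.8  71.9] y [-40.7  47.1]
-70 0 491 y [-38.8  46.6] slope y 0.001
30 60 219 y [-40.2  47. ] slope y 0.002
60 100 125 y [-41.   21.7] slope y 0.014
TIP scene x -81.1 housing x -83.1 true z 49.6 tilt 0.001
catch_l 35 x [77.2 84.1 91.8] y [20.7 29.6 38.8] z [71.3 79.8]
catch_r 16 x [78.  83.2 86.1] y [-27.3 -21.8 -16. ] z [75.3 79.8]
```

View pics/s9.png

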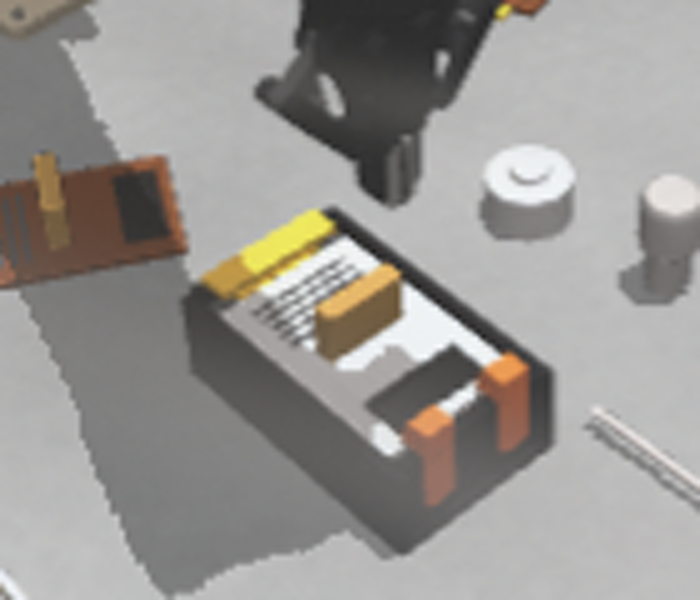

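The cover lies flat in the housing. Both catches, at (430,420) and (505,370), stand over its edge. The gripper is clear and the neighbouring things are undisturbed.

```bash
python3 -c "
from workcell import ticket; print(ticket.hand_in())"
```

```text
the job is handed in; nothing more can be done
None
```

The cover is hooked under the lip, pressed flat and let go, with both catches over its edge; I handed the job in at about 28 s, and the hand-in returned no verdict.

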